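# Load a bearing-kit tray, tall parts last, and scan the job card

### The arm

A 6-joint arm with a two-finger parallel gripper is mounted at the origin on the work surface. World frame = base frame: x ahead of the robot, y to its left, z up, the work surface at z = 0. Lengths are in mm, angles in rad, forces in N, time in s.
With the tool pointing down it reaches from about 275 to 975 mm from the base axis. Payload 8.4 kg.
Tool frame: the origin (TCP) lies at the very end of the fingers, on their centre line; the grasp point (between the pads) lies 19 mm behind it (bot.grip_depth is the distance from the TCP to the grasp point, in mm); z points along the fingers, x is the direction in which the jaws open and shut, and the axes are right-handed (so a half turn about z gives the same grasp; the last joint's range is limited). The gripper opens to 92 mm and grips with 3 to 60 N. Pads are 20 mm wide; open, the fingers measure 128 mm over their backs; the gripper's body (75 mm by 189 mm) begins 69 mm behind the grasp point.
Start: joints at [-1.256, 0.353, 1.633, -0, 1.155, -0.002], TCP at [194.703, -593.901, 214.583] pointing down, gripper open.
Joint ranges: [-2.63, 2.63], [-0.92, 2.1], [0.06, 2.66], [-1.3, 4.44], [0, 2.69], [-3.02, 3.02]. Speed limits (rad/s): [2.22, 2.22, 2.79, 3.14, 3.14, 3.14].

### API

Orientations are given as a unit quaternion [w, x, y, z].
In Python, from rig import bot, camera gives the robot as it stands.
- The arm moves only by the tool drive_tool, never from a script. Its argument "targets" is a list of rows, each an object of numbers: "tx", "ty", "tz": the shift along the world's x, y, z in units of 0.4 m (1.0 is 0.4 m); "wx", "wy", "wz": the turn, a rotation vector about the world's x, y, z in units of 60 degrees (1.0 is 60 degrees). In form: [{"tx": .., "ty": .., "tz": .., "wx": .., "wy": .., "wz": ..}, ...]. A call has 1 to 20 rows; each row is the pose to reach, as a shift and turn from the pose commanded when the call began; what a row does not reach only later rows make up. A row lasts 1/10 s, in which the tool goes at most 50 mm and 8.59 degrees, less where a joint would pass 70% of its speed; a pose out of reach is approached as far as the arm can. A call with a number of a shift or a turn outside -1 to 1 is refused whole. A call with a gripper value outside its range is refused whole. "claw" is the opening, from 0 (shut) to 1 (fully open), set as the call begins (left out, the last holds). The fingers move at their own pace and stop on an object; "squeeze" is the grip in N (left out, the last holds). Time passes only in rows, so rows that repeat a pose let the fingers close. It gives the time, the measured TCP pose, the force and the opening at its end, in the units of the state.
- bot.sense(): the state, without advancing time (a new reading comes with each control period).
- camera(name): name is "scene" or "top" or "wrist"; returns a dict with "pixels" (420x560x3 uint8, blue, green, red), "camera_matrix" (3x3 intrinsics, pixels), "k1" (the pictures are not rectified: a ray, as slopes to the right and down, at radius r is drawn at 1 + k1 r^2 times it, then the intrinsics apply), "T" (4x4, takes a point from camera to world coordinates). Camera axes: x right, y down, z forward; pixel columns grow to the right and rows downward; lengths in mm; the calibration is good to about 2 mm. A picture is of the moment at which its call begins. There is no depth.
- bot.job_done(): hands the job in, once; it reports no verdict.
The state is a dict: "time_s": time; "qpos": joint angles; "dq": joint speeds; "joint_torque": joint torques, N m; "position": TCP position; "orientation": TCP orientation; "wrist_force": force on the tool from outside, world axes, zero at the start; "torque": the same for the moment, N m; "width": opening from 0.0 (shut) to 1.0 (fully open).
Only numpy, scipy, OpenCV 4.12 (cv2) and the standard library are available. Lean on these libraries where they do the work, as an engineer would, in place of code of your own. Each camera call takes 0.05 s, during which the arm holds its last target.

### The job

Load every bearing part that is on the bench upright into the grey kit tray, one to a cell, lowest kind first so that nothing tall gets in the way: first the flat covers into the row nearest the robot, then the housings into the far row, and last the tall shafts into the middle row. When the kit is complete, take the code reader out of its ring holder, aim its window squarely at the striped code on the job card from about 9 cm, hold it steady there for a full second, and then put it back handle first down through the ring until its head catches. Leave the tape, jar and hammer alone.

Things in the scene. Friction and masses are not known exactly. Their poses are not given: they have to be found in the camera images.
- tray: the fixed grey kit tray, 252 mm (its x) by 170 mm (its y), walls 6 mm thick and 30 mm high, floor 6 mm thick. Origin: centre of its underside; x points roughly away from the robot. Three rows of two open square cells, 76 mm inside: row centres at x = -82 mm (near row), 0 (middle) and +82 mm (far row), cell centres at y = -41 and +41 mm.
- cover0_mid (a point): a bright aluminium bearing cover lying flange down: round flange 64 mm across and 14 mm thick, with a plain round boss 30 mm across standing on it; 44 mm tall in all. The point is its centre, 22 mm above its underside, z up. One of one or two.
- cover1_mid (a point): a bright aluminium bearing cover lying flange down: round flange 64 mm across and 14 mm thick, with a plain round boss 30 mm across standing on it; 44 mm tall in all. The point is its centre, 22 mm above its underside, z up. The second one; may be absent.
- housing0_mid (a point): a dark steel bearing housing standing on its flange: square flange 60 x 60 mm, 12 mm thick (sides along its x and y), with a round body 46 mm across on it; 70 mm tall in all. The point is its centre, 35 mm above its underside, z up. One of one or two.
- housing1_mid (a point): a dark steel bearing housing standing on its flange: square flange 60 x 60 mm, 12 mm thick (sides along its x and y), with a round body 46 mm across on it; 70 mm tall in all. The point is its centre, 35 mm above its underside, z up. The second one; may be absent.
- shaft0_mid (a point): a bright steel flanged shaft standing upright on its round flange (56 mm across, 14 mm thick): 24 mm across up to 90 mm above its underside, 18 mm across from there to its top at 150 mm. The point is its centre, 75 mm above its underside, z up. One of one or two.
- shaft1_mid (a point): a bright steel flanged shaft standing upright on its round flange (56 mm across, 14 mm thick): 24 mm across up to 90 mm above its underside, 18 mm across from there to its top at 150 mm. The point is its centre, 75 mm above its underside, z up. The second one; may be absent.
- reader_head (a point): the loose grey hand-held code reader (200 g), hanging handle down in the ring. Point: centre of its box-shaped head, on the handle's axis, where to grip: head 36 mm tall, 34 mm wide (y), reaching 54 mm forward (+x) and 30 mm back. z up the handle. Below the point: head to 18 mm, collar 52 mm across from 24 to 32 mm, then the handle, 26 mm across with a tapered end, to 132 mm
- reader_window (a point): the reader's window, on the front of the head, 54 mm forward (+x) and 2 mm below the head point; this frame's x axis is the line of sight, which looks forward and 30 degrees down when the reader hangs upright.
- ring_top (a point): centre of the fixed steel holder's ring, at its top face, 115 mm above the bench, z up. Hole 40 mm across, ring 60 mm outside, 12 mm thick, open below. Its arm and post (70 mm off along its -y) do not rise above the ring's top. When the reader hangs home its collar rests on the ring and its head point is 32 mm above this point.
- card (a point): centre of the striped code on the job card, on a fixed black leaning plate (100 x 130 mm), 107 mm above the bench. This frame's x axis points into the card, square to it (forward and 30 degrees down), so a reader held upright and facing the same way looks squarely at it. It reads from 50 to 130 mm away, best from 90 mm.
- taperoll: a roll of brown tape, 104 mm across, 25 mm high, on the bench beyond the tray; leave it alone.
- jar: a glass jar with a steel cap, 70 mm across, 90 mm high; leave it alone.
- hammer: a hammer with a wooden handle lying on the bench; leave it alone.
Mind the look-alikes: they are no part of the job. What is shaped like the part that bears cover0_mid but blue or yellow is not meant.

How it is judged:
By the outcome, as a careful person would: the job done as asked, in the order asked, and still so for the second after the job is handed in, with the robot touching nothing.
Of cover1, housing1, shaft1 only 1 to 3 are there at a start; the rules pass over those that are not, and their reading is None.
At some moment in a run one of cover0, cover1, housing0, housing1 may be knocked a few centimetres aside while the robot is not near it.
It also fails if it takes over 210 s, if anything falls off the work surface, if the arm or the gripper's body presses on something with over 40 N, if the wrist force passes 120 N, or if a joint passes its speed limit or range.

## Working session

There is one attempt and no reset: what is moved stays moved. The work goes in short steps, Python scripts to look and compute and a tool call to move; the robot and the scene stay as the last step left them, time stands still between calls to the robot, and variables do not carry over. Pictures are saved under pics/ and viewed, and the job is handed in when it is done.

Besides the shell and the picture viewer there is one more tool, called after "Call:" as name(argument=value, ...) on one line, values as JSON. drive_tool: Moves the arm, as the interface text tells. Shifts and turns lie within -1 to 1; 1 stands for 0.4 m of shift or 60 degrees of turn. Its arguments: {"type":"object","properties":{"targets":{"type":"array","items":{"type":"object","properties":{"tx":{"type":"number"},"ty":{"type":"number"},"tz":{"type":"number"},"wx":{"type":"number"},"wy":{"type":"number"},"wz":{"type":"number"}}}},"claw":{"type":"number"},"squeeze":{"type":"number"}},"required":["targets"]}

```bash
ls; mkdir -p pics; python3 - <<'E'
from rig import bot,camera
import cv2
for n in ["scene","top","wrist"]:
    c=camera(n); cv2.imwrite(f"pics/{n}0.png",c["pixels"]); print(n,c["camera_matrix"],c["k1"],c["T"])
print(bot.sense(),bot.grip_depth)
E
```

```text
pics
scene [[480.16028723   0.         283.75430473]
 [  0.         480.16028723 211.72871504]
 [  0.           0.           1.        ]] -0.053483683009215625 [[-8.69323206e-01  4.29662170e-01 -2.44269488e-01  9.21669011e+02]
 [ 4.94200833e-01  7.49130135e-01 -4.41100416e-01  6.06959443e+02]
 [-6.53452738e-03 -5.04177013e-01 -8.63575613e-01  1.35640592e+03]
 [ 0.00000000e+00  0.00000000e+00  0.00000000e+00  1.00000000e+00]]
top [[542.07641049   0.         280.11401273]
 [  0.         542.07641049 207.48433015]
 [  0.           0.           1.        ]] -0.12325418302159327 [[-1.78514234e-03 -9.85535436e-01  1.69460076e-01  3.71800809e+02]
 [-9.99902693e-01  4.10370798e-03  1.33328218e-02 -2.98905551e+01]
 [-1.38353830e-02 -1.69419786e-01 -9.85446862e-01  1.39518930e+03]
 [ 0.00000000e+00  0.00000000e+00  0.00000000e+00  1.00000000e+00]]
wrist [[341.35402938   0.         282.32259625]
 [  0.         341.35402938 208.6544209 ]
 [  0.           0.           1.        ]] 0.029151914516995867 [[ 3.11554244e-01 -9.11511354e-01 -2.68479057e-01  2.70329351e+02]
 [-9.50227525e-01 -2.99236267
[... 173 characters left out ...]
{'time_s': 0.15, 'qpos': array([-1.25641725e+00,  3.53490850e-01,  1.63390839e+00, -2.57208767e-05,
        1.15515085e+00, -2.38853594e-03]), 'dq': array([ 0.00105791, -0.00161377, -0.00131651, -0.00057537, -0.00257459,
       -0.00056547]), 'joint_torque': array([ 1.40694392e-03, -5.94206929e+01, -3.34469068e+01,  6.97568664e-02,
        2.03629083e-02, -5.49251081e-05]), 'position': array([ 194.58188081, -593.59037097,  214.05851338]), 'orientation': array([-2.72293933e-04,  8.09785838e-01, -5.86725376e-01, -3.93909628e-04]), 'wrist_force': array([0.73808798, 0.19951795, 0.19734925]), 'torque': array([ 0.01002414, -0.00089014,  0.00336133]), 'width': 1.0012588532229032} 18.700000000000003
```

View pics/scene0.png

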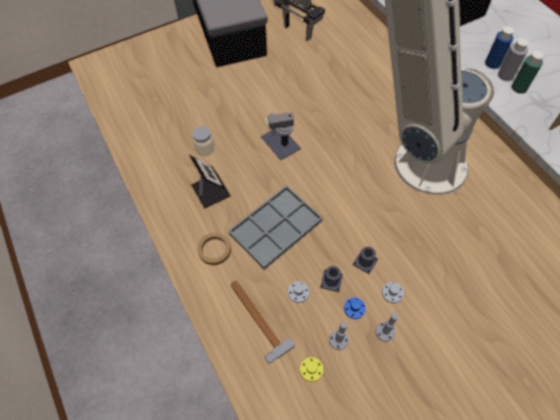

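View pics/top0.png

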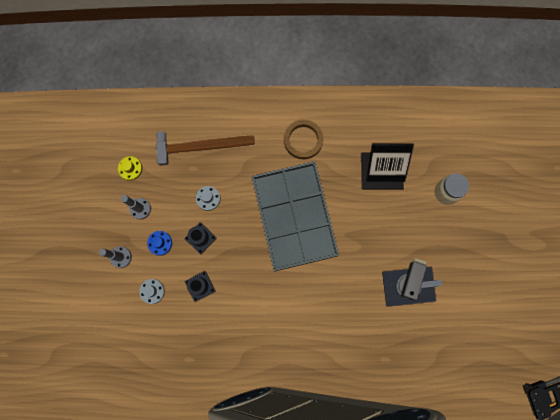

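View pics/wrist0.png

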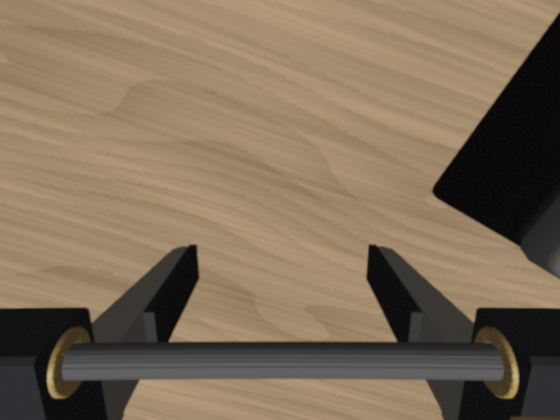

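```bash
cat > h.py <<'E'
import numpy as np, cv2
from rig import bot,camera
def proj(c,P):
    T=np.linalg.inv(c["T"]); P=np.atleast_2d(np.array(P,float))
    r,_=cv2.Rodrigues(T[:3,:3])
    return cv2.projectPoints(P,r,T[:3,3],c["camera_matrix"],np.array([c["k1"],0,0,0,0.]))[0].reshape(-1,2)
def ray(c,px):
    p=cv2.undistortPoints(np.array(px,float).reshape(-1,1,2),c["camera_matrix"],np.array([c["k1"],0,0,0,0.])).reshape(-1,2)
    d=np.c_[p,np.ones(len(p))]@c["T"][:3,:3].T
    return c["T"][:3,3],d
def onz(c,px,z):
    o,d=ray(c,px); t=(z-o[2])/d[:,2]; return o+d*t[:,None]
def crop(c,name,x0,y0,x1,y1,s):
    im=cv2.resize(c["pixels"][y0:y1,x0:x1],None,fx=s,fy=s,interpolation=cv2.INTER_CUBIC); cv2.imwrite("pics/"+name,im)
E
python3 - <<'E'
from h import *
c=camera("top"); crop(c,"t_parts.png",100,130,260,330,4 if 0 else 3); crop(c,"t_tray.png",240,150,350,280,4); crop(c,"t_right.png",350,130,480,320,4 if 0 else 3)
s=camera("scene"); crop(s,"s_parts.png",270,230,420,390,4 if 0 else 3); crop(s,"s_right.png",180,90,330,270,4 if 0 else 3)
E
cd pics; python3 -c "
import cv2,numpy as np
a=[cv2.imread(x) for x in ('t_parts.png','t_right.png')]
"
```

```text
(no output)
```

View pics/t_parts.png

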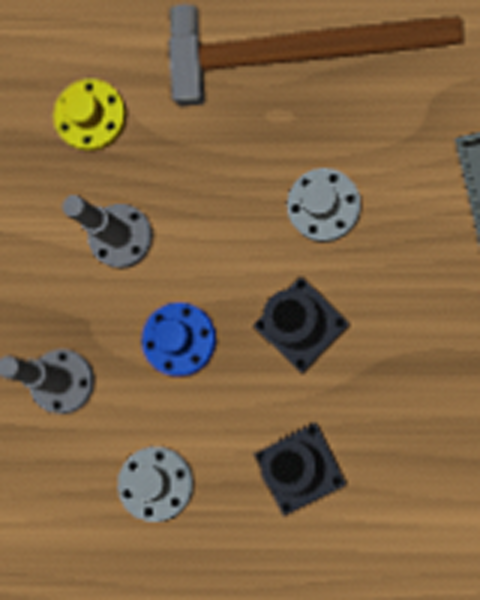

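View pics/t_tray.png

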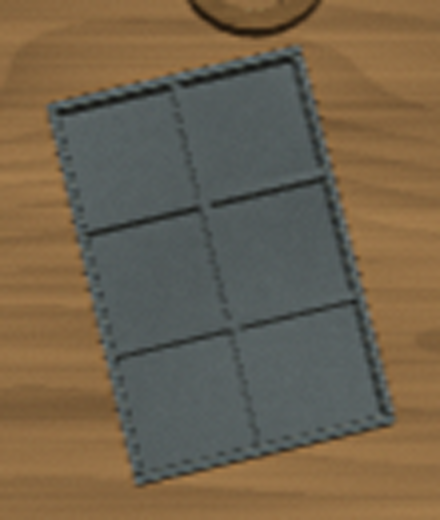

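View pics/t_right.png

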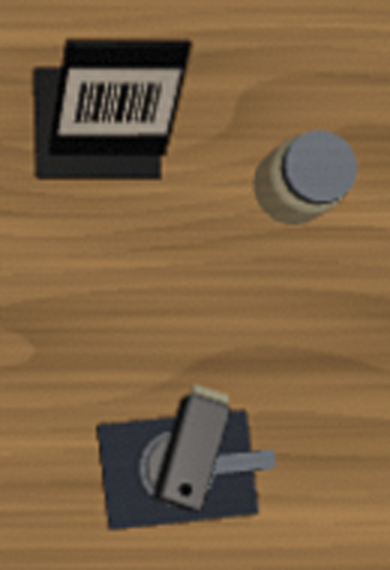

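View pics/s_right.png

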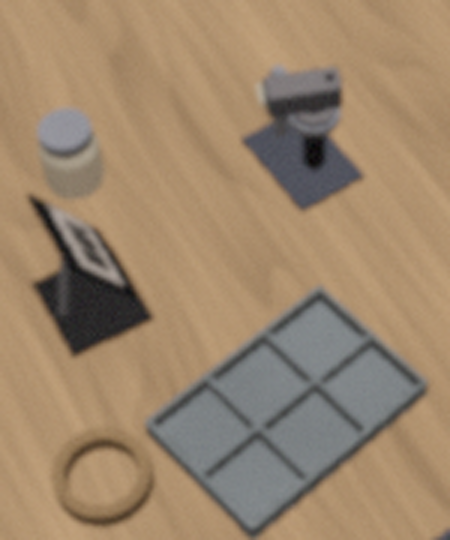

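View pics/s_parts.png

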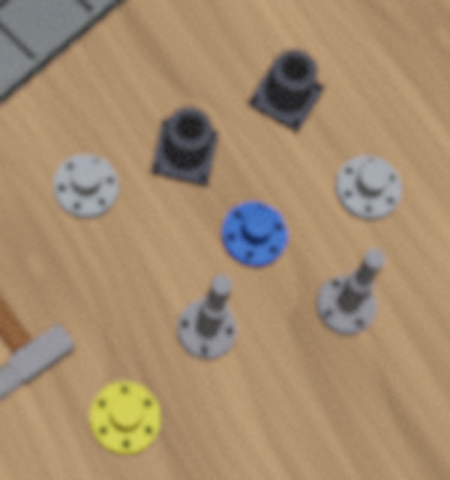

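```bash
cat > m.py <<'E'
from h import *
def f(p,o,s): p=np.array(p,float); return (p+.5)/s-.5+np.array(o)
c=camera("top"); s=camera("scene")
tp=lambda p:f(p,(100,130),3); sp=lambda p:f(p,(270,230),3)
np.set_printoptions(suppress=True,precision=1)
print("cov top",onz(c,tp([(324,205),(156,484)]),12)); print("cov scn",onz(s,sp([(86,186),(369,187)]),12))
print("sh top",onz(c,tp([(122,236),(63,381)]),12)); print("sh scn",onz(s,sp([(207,329),(346,304)]),12))
for q in ([(302,279),(349,324),(303,371),(255,325)],[(314,424),(347,479),(287,515),(256,464)]):
    w=onz(c,tp(q),11); print("hous",w.mean(0),w[:,:2], np.degrees(np.arctan2(*(w[[1,2,3,0]]-w)[:,[1,0]].T)))
w=onz(c,f([(50,105),(298,48),(393,420),(137,484)],(240,150),4),30)
print("tray",w.mean(0),w,np.degrees(np.arctan2(*(w[[1,2,3,0]]-w)[:,[1,0]].T)),np.linalg.norm(w[[1,2,3,0]]-w,axis=1))
w=onz(s,f([(150,426),(320,290),(427,385),(253,533)],(180,90),3),30)
print("tray",w.mean(0),w,np.degrees(np.arctan2(*(w[[1,2,3,0]]-w)[:,[1,0]].T)),np.linalg.norm(w[[1,2,3,0]]-w,axis=1))
E
python3 m.py
```

```text
cov top [[635.5 177.7  12. ]
 [394.4 317.5  12. ]]
cov scn [[639.3 179.8  12. ]
 [397.7 320.   12. ]]
sh top [[608.9 355.1  12. ]
 [482.1 402.2  12. ]]
sh scn [[612.9 358.9  12. ]
 [485.8 404.6  12. ]]
hous [531.1 194.6  11. ] [[570.8 195.7]
 [531.6 154.2]
 [491.2 193.1]
 [530.9 235.6]] [-133.3  136.1   47.   -45. ]
hous [406.6 193.3  11. ] [[446.  182.8]
 [399.5 153.9]
 [369.  204.5]
 [411.9 231.9]] [-148.1  121.    32.6  -55.2]
tray [587.  -47.8  30. ] [[ 689.8   60.8   30. ]
 [ 726.9  -99.9   30. ]
 [ 485.4 -156.8   30. ]
 [ 445.8    4.5   30. ]] [ -77.  -166.7  103.8   13. ] [164.9 248.1 166.1 250.4]
tray [591.5 -41.2  30. ] [[ 728.9  -91.9   30. ]
 [ 491.1 -150.7   30. ]
 [ 452.6    9.9   30. ]
 [ 693.3   67.9   30. ]] [-166.1  103.5   13.5  -77.4] [245.  165.1 247.6 163.7]
```

Call:
drive_tool(targets=[{"tz":0.25},{"tz":0.5},{"tz":0.5},{"tz":0.5},{"tx":0.5,"ty":0.95,"tz":0.5},{"tx":0.5,"ty":0.95,"tz":0.5},{"tx":0.5,"ty":0.95,"tz":0.5},{"tx":0.5,"ty":0.95,"tz":0.5},{"tx":0.5,"ty":0.95,"tz":0.5},{"tx":0.5,"ty":0.95,"tz":0.5},{"tx":0.5,"ty":0.95,"tz":0.5},{"tx":0.5,"ty":0.95,"tz":0.5},{"tx":0.5,"ty":0.95,"tz":0.5},{"tx":0.5,"ty":0.95,"tz":0.5}], claw=1)

```text
$.targets[0]: bad value
```

Call:
drive_tool(targets=[{"tx":0.4,"ty":0.9,"tz":-0.15},{"tx":0.4,"ty":0.9,"tz":-0.15},{"tx":0.4,"ty":0.9,"tz":-0.15},{"tx":0.4,"ty":0.9,"tz":-0.15},{"tx":0.4,"ty":0.9,"tz":-0.15},{"tx":0.4,"ty":0.9,"tz":-0.15},{"tx":0.4,"ty":0.9,"tz":-0.15},{"tx":0.4,"ty":0.9,"tz":-0.15},{"tx":0.4,"ty":0.9,"tz":-0.15},{"tx":0.4,"ty":0.9,"tz":-0.15},{"tx":0.4,"ty":0.9,"tz":-0.15},{"tx":0.4,"ty":0.9,"tz":-0.15}])

```text
$.targets[0]: bad value
```

```bash
python3 - <<'E'
from h import *
w=camera("wrist"); cv2.imwrite("pics/w1.png",w["pixels"]); import pickle; pickle.dump(w,open("w1.pkl","wb"))
print(w["T"]); s=bot.sense(); print(s["position"],s["qpos"],s["time_s"])
print(proj(w,[(589,-45,30),(637,179,14),(396,319,14),(610,357,14),(484,403,14),(531,195,12),(407,194,12)]))
E
```

```text
[[ 3.11552529e-01 -9.11591718e-01 -2.68208055e-01  2.70385519e+02]
 [-9.50228863e-01 -2.98991808e-01 -8.75728702e-02 -5.69243102e+02]
 [-3.61307991e-04  2.82142584e-01 -9.59372415e-01  3.84889262e+02]
 [ 0.00000000e+00  0.00000000e+00  0.00000000e+00  1.00000000e+00]]
[ 194.66721109 -593.85279334  214.46274355] [-1.25643094e+00  3.53132607e-01  1.63348715e+00  2.99240236e-07
  1.15518077e+00 -2.41146015e-03] 0.4
[[ -567.6382957   -957.97092288]
 [-1445.86426754 -1710.45873332]
 [-1326.46263818  -760.35769821]
 [-2497.31177743 -2272.87997726]
 [-2039.57435476 -1389.71664628]
 [-1155.92702448 -1065.46571062]
 [ -913.21443604  -593.46576298]]
```

View pics/w1.png

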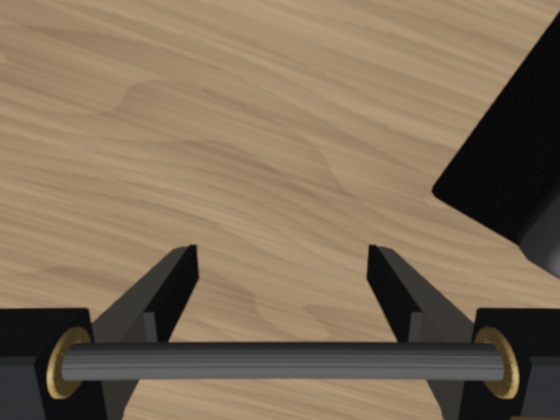

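Call:
drive_tool(targets=[{"tx":0,"ty":0,"tz":0.25,"wx":0,"wy":0,"wz":0},{"tx":0,"ty":0,"tz":0.5,"wx":0,"wy":0,"wz":0},{"tx":0,"ty":0,"tz":0.5,"wx":0,"wy":0,"wz":0},{"tx":0,"ty":0,"tz":0.5,"wx":0,"wy":0,"wz":0},{"tx":0.5,"ty":0.95,"tz":0.5,"wx":0,"wy":0,"wz":0},{"tx":0.5,"ty":0.95,"tz":0.5,"wx":0,"wy":0,"wz":0},{"tx":0.5,"ty":0.95,"tz":0.5,"wx":0,"wy":0,"wz":0},{"tx":0.5,"ty":0.95,"tz":0.5,"wx":0,"wy":0,"wz":0},{"tx":0.5,"ty":0.95,"tz":0.5,"wx":0,"wy":0,"wz":0},{"tx":0.5,"ty":0.95,"tz":0.5,"wx":0,"wy":0,"wz":0},{"tx":0.5,"ty":0.95,"tz":0.5,"wx":0,"wy":0,"wz":0},{"tx":0.5,"ty":0.95,"tz":0.5,"wx":0,"wy":0,"wz":0},{"tx":0.5,"ty":0.95,"tz":0.5,"wx":0,"wy":0,"wz":0},{"tx":0.5,"ty":0.95,"tz":0.5,"wx":0,"wy":0,"wz":0}], claw=1)

```text
time_s: 1.8
position: [395.9, -211.0, 414.8]
orientation: [-0.001, 0.811, -0.585, 0.0]
wrist_force: [-0.7, -1.0, -0.3]
width: 1.0
```

Call:
drive_tool(targets=[{"tx":0.4,"ty":0.9,"tz":-0.15,"wx":0,"wy":0,"wz":0},{"tx":0.4,"ty":0.9,"tz":-0.15,"wx":0,"wy":0,"wz":0},{"tx":0.4,"ty":0.9,"tz":-0.15,"wx":0,"wy":0,"wz":0},{"tx":0.4,"ty":0.9,"tz":-0.15,"wx":0,"wy":0,"wz":0},{"tx":0.4,"ty":0.9,"tz":-0.15,"wx":0,"wy":0,"wz":0},{"tx":0.4,"ty":0.9,"tz":-0.15,"wx":0,"wy":0,"wz":0},{"tx":0.4,"ty":0.9,"tz":-0.15,"wx":0,"wy":0,"wz":0},{"tx":0.4,"ty":0.9,"tz":-0.15,"wx":0,"wy":0,"wz":0},{"tx":0.4,"ty":0.9,"tz":-0.15,"wx":0,"wy":0,"wz":0},{"tx":0.4,"ty":0.9,"tz":-0.15,"wx":0,"wy":0,"wz":0},{"tx":0.4,"ty":0.9,"tz":-0.15,"wx":0,"wy":0,"wz":0}])

```text
time_s: 2.9
position: [554.6, 144.7, 354.7]
orientation: [0.0, 0.81, -0.587, 0.0]
wrist_force: [-0.2, -0.6, 0.4]
width: 0.996
```

```bash
python3 - <<'E'
from h import *
w=camera("wrist"); cv2.imwrite("pics/w2.png",w["pixels"]); import pickle; pickle.dump(w,open("w2.pkl","wb"))
print(w["T"]); s=bot.sense(); print(s["position"],s["qpos"],s["time_s"])
print(proj(w,[(589,-45,30),(637,179,14),(396,319,14),(610,357,14),(484,403,14),(531,195,12),(407,194,12)]))
E
```

```text
[[ 3.10807740e-01 -9.11831280e-01 -2.68257835e-01  6.30349875e+02]
 [-9.50472669e-01 -2.98022085e-01 -8.82300531e-02  1.69409347e+02]
 [ 5.04163170e-04  2.82394323e-01 -9.59298281e-01  5.25158664e+02]
 [ 0.00000000e+00  0.00000000e+00  0.00000000e+00  1.00000000e+00]]
[554.63438023 144.57536018 354.96543474] [ 2.52663724e-01  1.68557752e-01  1.56889169e+00 -4.64530635e-04
  1.40382655e+00  1.50814198e+00] 2.95
[[411.7718778  182.70386067]
 [277.19411034 101.07213094]
 [145.60447226 224.37766227]
 [149.51706792  78.13573896]
 [101.17049628 154.18206914]
 [245.65283908 167.694426  ]
 [224.51048612 240.5989941 ]]
```

View pics/w2.png

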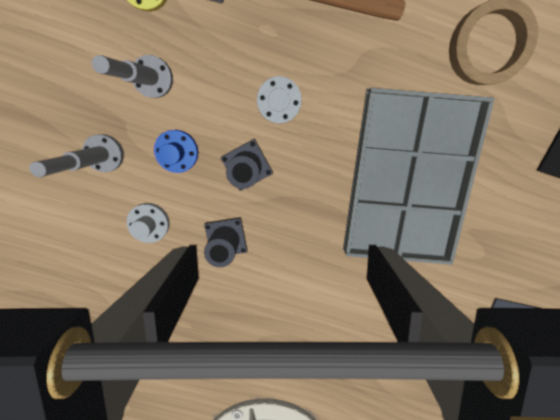

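```bash
python3 - <<'E'
import pickle
from h import *
w=pickle.load(open("w2.pkl","rb")); crop(w,"w2a.png",330,75,510,275,3); crop(w,"w2b.png",90,50,310,270,3)
E
```

```text
(no output)
```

View pics/w2a.png

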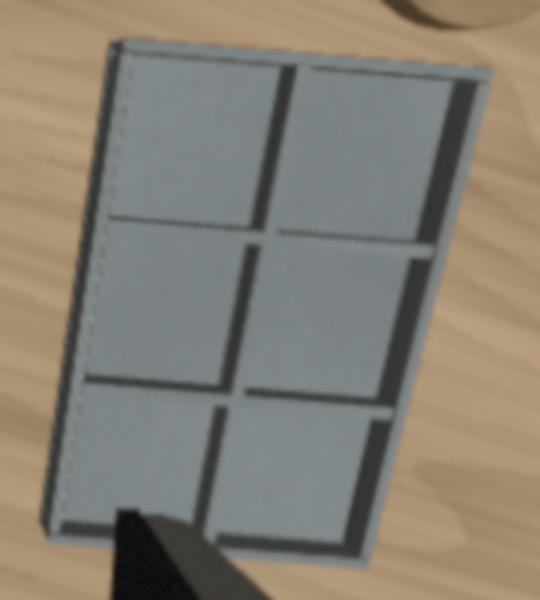

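View pics/w2b.png

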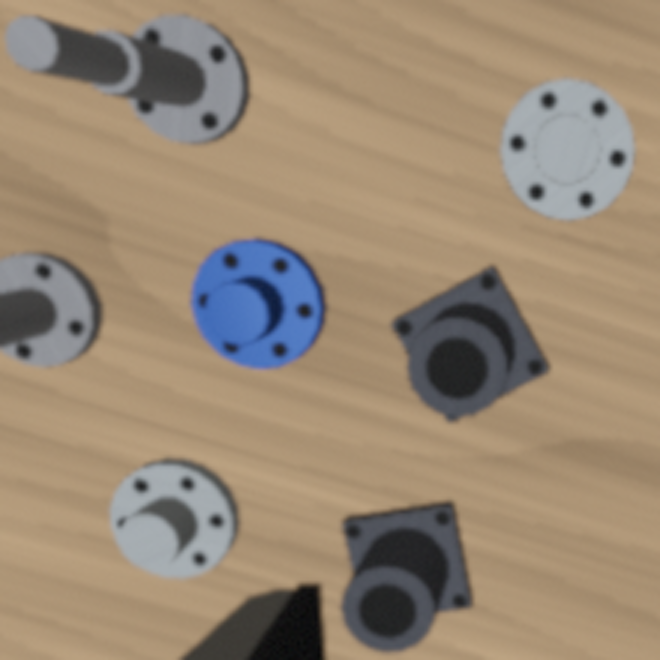

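```bash
python3 - <<'E'
import pickle
from h import *
np.set_printoptions(suppress=True,precision=1)
def f(p,o,s): p=np.array(p,float); return (p+.5)/s-.5+np.array(o)
w=pickle.load(open("w2.pkl","rb"))
q=onz(w,f([(122,42),(491,70),(368,565),(55,535)],(330,75),3),30); print(q,q.mean(0),np.degrees(np.arctan2(*(q[[1,2,3,0]]-q)[:,[1,0]].T)),np.linalg.norm(q[[1,2,3,0]]-q,axis=1))
b=lambda p,z:print(onz(w,f(p,(90,50),3),z))
b([(567,149),(171,518)],14); b([(567,149),(151,541)],44)
b([(188,79),(38,309)],14)
b([(457,367),(387,609)],70)
for q in ([(493,266),(549,367),(455,420),(393,324)],[(453,502),(471,605),None,(345,520)]):
    if q[2] is None: q[2]=tuple(np.array(q[1])+np.array(q[3])-np.array(q[0]))
    r=onz(w,f(q,(90,50),3),12); print("hous",r.mean(0),np.degrees(np.arctan2(*(r[[1,2,3,0]]-r)[:,[1,0]].T))%90, np.linalg.norm(r[[1,2,3,0]]-r,axis=1))
E
```

```text
[[ 691.3   62.8   30. ]
 [ 730.8 -100.7   30. ]
 [ 490.3 -158.2   30. ]
 [ 454.9    3.3   30. ]] [591.8 -48.2  30. ] [ -76.4 -166.6  102.3   14.1] [168.2 247.3 165.3 243.7]
[[639.9 177.7  14. ]
 [399.9 318.1  14. ]]
[[639.3 177.2  44. ]
 [398.5 316.3  44. ]]
[[614.  353.9  14. ]
 [486.8 401.8  14. ]]
[[535.1 195.1  70. ]
 [411.6 194.3  70. ]]
hous [536.  194.1  12. ] [46.5 47.7 48.9 47.5] [57.  55.8 57.2 58.1]
hous [412.8 193.7  12. ] [25.6 28.2 23.9 28. ] [59.1 59.9 59.5 58.2]
```

Call:
drive_tool(targets=[{"tx":0.21,"ty":0.083,"tz":-0.3,"wx":0,"wy":0,"wz":0},{"tx":0.21,"ty":0.083,"tz":-0.3,"wx":0,"wy":0,"wz":0},{"tx":0.21,"ty":0.083,"tz":-0.3,"wx":0,"wy":0,"wz":0},{"tx":0.21,"ty":0.083,"tz":-0.3,"wx":0,"wy":0,"wz":0},{"tx":0.21,"ty":0.083,"tz":-0.45,"wx":0,"wy":0,"wz":0},{"tx":0.21,"ty":0.083,"tz":-0.55,"wx":0,"wy":0,"wz":0},{"tx":0.21,"ty":0.083,"tz":-0.6,"wx":0,"wy":0,"wz":0},{"tx":0.21,"ty":0.083,"tz":-0.6,"wx":0,"wy":0,"wz":0},{"tx":0.21,"ty":0.083,"tz":-0.6,"wx":0,"wy":0,"wz":0}], claw=1)

```text
time_s: 3.85
position: [639.5, 178.5, 116.7]
orientation: [-0.001, 0.809, -0.587, 0.001]
wrist_force: [0.3, 0.5, 0.7]
width: 1.0
```

```bash
python3 - <<'E'
from h import *
w=camera("wrist"); cv2.imwrite("pics/w3.png",w["pixels"])
s=bot.sense(); print(s["position"],s["time_s"])
print(proj(w,[(638.5,178,44),(638.5,178,14)]))
E
```

```text
[640.17112461 178.92895046 117.40436458] 3.9
[[282.29839457 220.67993083]
 [282.29572771 209.38934057]]
```

View pics/w3.png

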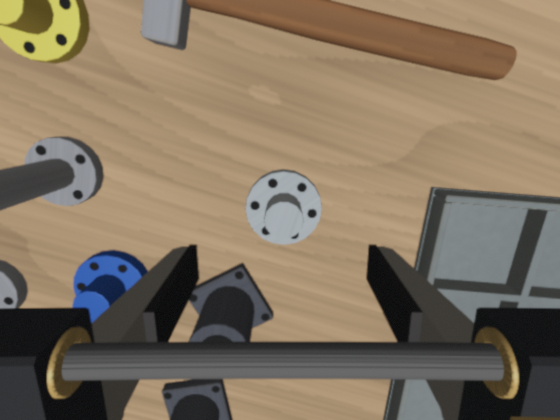

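Call:
drive_tool(targets=[{"tx":0,"ty":0,"tz":-0.1,"wx":0,"wy":0,"wz":0},{"tx":0,"ty":0,"tz":-0.18,"wx":0,"wy":0,"wz":0},{"tx":0,"ty":0,"tz":-0.22,"wx":0,"wy":0,"wz":0},{"tx":0,"ty":0,"tz":-0.22,"wx":0,"wy":0,"wz":0},{"tx":0,"ty":0,"tz":-0.22,"wx":0,"wy":0,"wz":0}], claw=1)

```text
time_s: 4.4
position: [640.0, 179.5, 28.4]
orientation: [-0.001, 0.81, -0.587, 0.001]
wrist_force: [-0.5, 0.4, -0.1]
width: 1.0
```

Call:
drive_tool(targets=[{"tx":0,"ty":0,"tz":0,"wx":0,"wy":0,"wz":0},{"tx":0,"ty":0,"tz":0,"wx":0,"wy":0,"wz":0},{"tx":0,"ty":0,"tz":0,"wx":0,"wy":0,"wz":0},{"tx":0,"ty":0,"tz":0,"wx":0,"wy":0,"wz":0},{"tx":0,"ty":0,"tz":0,"wx":0,"wy":0,"wz":0},{"tx":0,"ty":0,"tz":0,"wx":0,"wy":0,"wz":0},{"tx":0,"ty":0,"tz":0,"wx":0,"wy":0,"wz":0},{"tx":0,"ty":0,"tz":0,"wx":0,"wy":0,"wz":0}], claw=0.1, squeeze=25)

```text
time_s: 5.2
position: [638.7, 179.2, 26.5]
orientation: [0.0, 0.81, -0.587, 0.0]
wrist_force: [1.1, -1.7, -0.7]
width: 0.329
```

Call:
drive_tool(targets=[{"tx":0,"ty":0,"tz":0.1,"wx":0,"wy":0,"wz":0},{"tx":0,"ty":0,"tz":0.2,"wx":0,"wy":0,"wz":0},{"tx":-0.02,"ty":-0.05,"tz":0.3,"wx":0,"wy":0,"wz":0},{"tx":-0.3,"ty":-0.71,"tz":0.3,"wx":0,"wy":0,"wz":0},{"tx":-0.3,"ty":-0.71,"tz":0.3,"wx":0,"wy":0,"wz":0},{"tx":-0.3,"ty":-0.71,"tz":0.3,"wx":0,"wy":0,"wz":0},{"tx":-0.3,"ty":-0.71,"tz":0.3,"wx":0,"wy":0,"wz":0},{"tx":-0.3,"ty":-0.71,"tz":0.3,"wx":0,"wy":0,"wz":0},{"tx":-0.3,"ty":-0.71,"tz":0.3,"wx":0,"wy":0,"wz":0},{"tx":-0.3,"ty":-0.71,"tz":0.3,"wx":0,"wy":0,"wz":0},{"tx":-0.3,"ty":-0.71,"tz":0.3,"wx":0,"wy":0,"wz":0},{"tx":-0.3,"ty":-0.71,"tz":0.3,"wx":0,"wy":0,"wz":0}])

```text
time_s: 6.4
position: [519.0, -104.1, 146.5]
orientation: [-0.0, 0.81, -0.587, -0.0]
wrist_force: [-0.2, 0.4, -2.0]
width: 0.316
```

```bash
python3 - <<'E'
from h import *
w=camera("wrist"); cv2.imwrite("pics/w4.png",w["pixels"]); import pickle; pickle.dump(w,open("w4.pkl","wb"))
s=bot.sense(); print(s["position"],s["time_s"],s["width"])
a=np.radians(13.3); R=np.array([[np.cos(a),-np.sin(a)],[np.sin(a),np.cos(a)]])
P=[(R@p+[590,-46.5]).tolist()+[30] for p in ([-126,-85],[-126,85],[126,85],[126,-85],[-41,0],[41,0])]
print(proj(w,P))
E
```

```text
[ 519.12002426 -103.76541931  146.48283844] 6.45 0.3201813941256365
[[ 327.67122864  253.54273163]
 [ 139.19348571  238.85140517]
 [ 123.55834702 -109.50418277]
 [ 373.29965621  -81.76693848]
 [ 238.95313257  151.96838994]
 [ 243.98596947   43.85756042]]
```

View pics/w4.png

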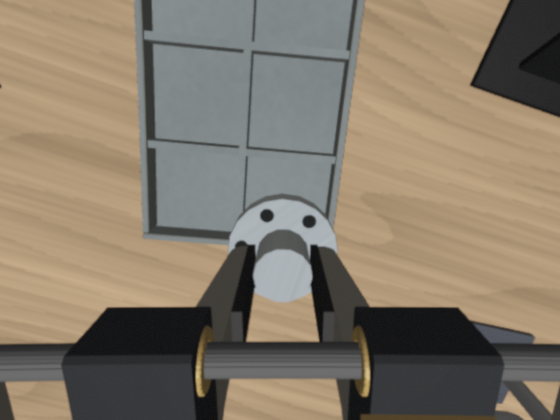

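```bash
python3 - <<'E'
import pickle
from h import *
w=pickle.load(open("w4.pkl","rb")); crop(w,"w4a.png",130,0,380,250,3)
E
```

```text
(no output)
```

View pics/w4a.png

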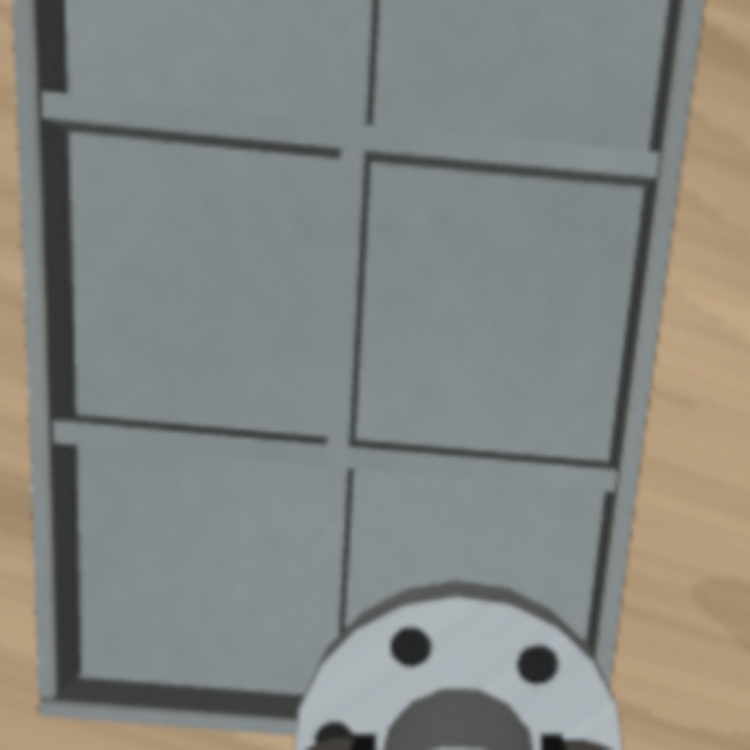

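```bash
python3 - <<'E'
import pickle
from h import *
np.set_printoptions(suppress=True,precision=1)
w=pickle.load(open("w4.pkl","rb"))
L=np.array([(-126,85),(-41,0),(41,0),(-41,79),(41,79),(-41,-79),(41,-79)],float)
px=np.array([(40,712),(340,453),(355,138),(53,431),(42,104),(617,480),(658,164)],float)
px=(px+.5)/3-.5+[130,0]
W=onz(w,px,30)[:,:2]
a,b=L.mean(0),W.mean(0); U,S,V=np.linalg.svd((L-a).T@(W-b)); R=(U@V).T
t=b-R@a; print("tray",t,np.degrees(np.arctan2(R[1,0],R[0,0])),(W-(L@R.T+t)))
for r in(-82,0,82):
  for c in(-41,41): print(r,c,R@[r,c]+t)
E
```

```text
tray [591.  -49.3] 13.214924999673837 [[ 1.7 -0.3]
 [ 1.1 -0.2]
 [-1.3 -0.4]
 [ 0.2 -0.5]
 [-0.7 -0.6]
 [ 0.   1. ]
 [-1.   1. ]]
-82 -41 [ 520.5 -108. ]
-82 41 [501.8 -28.1]
0 -41 [600.4 -89.2]
0 41 [581.6  -9.4]
82 -41 [680.2 -70.5]
82 41 [661.5   9.4]
```

Call:
drive_tool(targets=[{"tx":0.004,"ty":-0.011,"tz":-0.06,"wx":0,"wy":0,"wz":0},{"tx":0.004,"ty":-0.011,"tz":-0.14,"wx":0,"wy":0,"wz":0},{"tx":0.004,"ty":-0.011,"tz":-0.2,"wx":0,"wy":0,"wz":0},{"tx":0.004,"ty":-0.011,"tz":-0.24,"wx":0,"wy":0,"wz":0},{"tx":0.004,"ty":-0.011,"tz":-0.265,"wx":0,"wy":0,"wz":0},{"tx":0.004,"ty":-0.011,"tz":-0.278,"wx":0,"wy":0,"wz":0},{"tx":0.004,"ty":-0.011,"tz":-0.278,"wx":0,"wy":0,"wz":0},{"tx":0.004,"ty":-0.011,"tz":-0.278,"wx":0,"wy":0,"wz":0},{"tx":0.004,"ty":-0.011,"tz":-0.278,"wx":0,"wy":0,"wz":0}])

```text
time_s: 7.35
position: [521.0, -109.2, 36.2]
orientation: [-0.0, 0.81, -0.587, 0.001]
wrist_force: [0.7, 1.0, -2.7]
width: 0.32
```

Call:
drive_tool(targets=[{"tx":0,"ty":0,"tz":-0.004,"wx":0,"wy":0,"wz":0},{"tx":0,"ty":0,"tz":-0.004,"wx":0,"wy":0,"wz":0}])

```text
time_s: 7.55
position: [520.4, -109.2, 34.1]
orientation: [-0.0, 0.81, -0.587, 0.0]
wrist_force: [0.1, -0.0, -2.1]
width: 0.317
```

Call:
drive_tool(targets=[{"tx":0,"ty":0,"tz":0,"wx":0,"wy":0,"wz":0},{"tx":0,"ty":0,"tz":0,"wx":0,"wy":0,"wz":0},{"tx":0,"ty":0,"tz":0,"wx":0,"wy":0,"wz":0},{"tx":0,"ty":0,"tz":0,"wx":0,"wy":0,"wz":0},{"tx":0,"ty":0,"tz":0,"wx":0,"wy":0,"wz":0},{"tx":0,"ty":0,"tz":0.1,"wx":0,"wy":0,"wz":0},{"tx":0,"ty":0,"tz":0.2,"wx":0,"wy":0,"wz":0},{"tx":0,"ty":0,"tz":0.32,"wx":0,"wy":0,"wz":0},{"tx":0,"ty":0,"tz":0.45,"wx":0,"wy":0,"wz":0},{"tx":0,"ty":0,"tz":0.57,"wx":0,"wy":0,"wz":0},{"tx":0,"ty":0,"tz":0.57,"wx":0,"wy":0,"wz":0}], claw=0.6)

```text
time_s: 8.65
position: [523.9, -109.9, 268.9]
orientation: [-0.002, 0.81, -0.587, 0.005]
wrist_force: [0.6, -0.3, 0.7]
width: 0.6
```

```bash
python3 - <<'E'
from h import *
w=camera("wrist"); cv2.imwrite("pics/w5.png",w["pixels"]); import pickle; pickle.dump(w,open("w5.pkl","wb"))
s=bot.sense(); print(s["position"],s["time_s"],s["width"])
t=camera("top"); crop(t,"t5.png",90,120,350,320,3)
E
```

```text
[ 522.2987167 -109.4955468  265.3516533] 8.7 0.6001816042407657
```

View pics/w5.png

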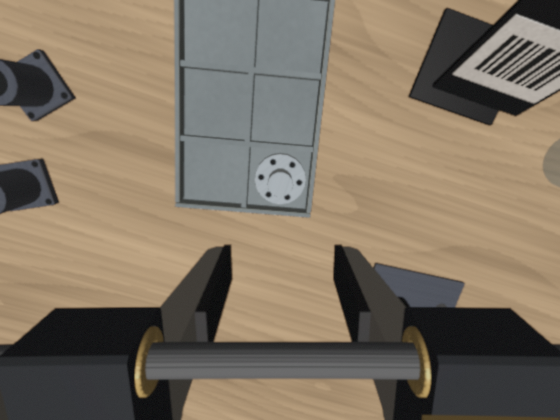

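View pics/t5.png

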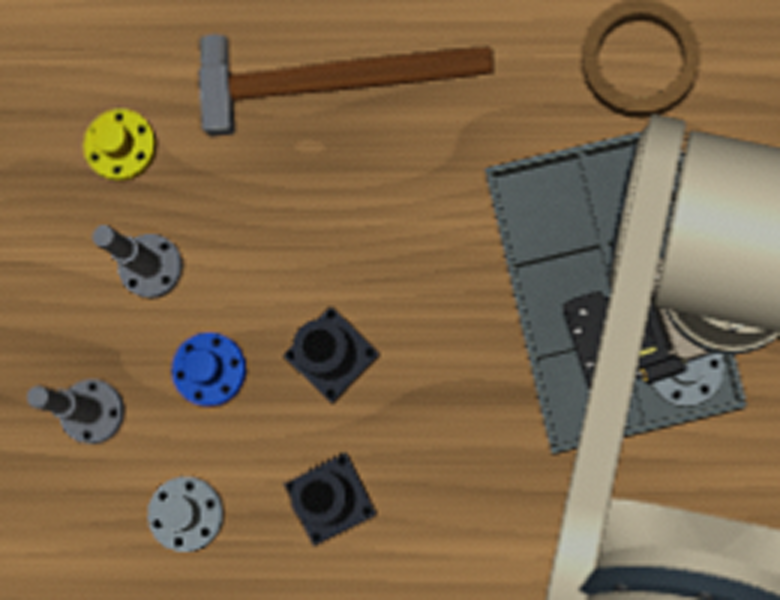

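Call:
drive_tool(targets=[{"tx":-0.3,"ty":0.99,"tz":-0.05,"wx":0,"wy":0,"wz":0},{"tx":-0.3,"ty":0.99,"tz":-0.05,"wx":0,"wy":0,"wz":0},{"tx":-0.3,"ty":0.99,"tz":-0.05,"wx":0,"wy":0,"wz":0},{"tx":-0.3,"ty":0.99,"tz":-0.05,"wx":0,"wy":0,"wz":0},{"tx":-0.3,"ty":0.99,"tz":-0.05,"wx":0,"wy":0,"wz":0},{"tx":-0.3,"ty":0.99,"tz":-0.05,"wx":0,"wy":0,"wz":0},{"tx":-0.3,"ty":0.99,"tz":-0.05,"wx":0,"wy":0,"wz":0},{"tx":-0.3,"ty":0.99,"tz":-0.05,"wx":0,"wy":0,"wz":0},{"tx":-0.3,"ty":0.99,"tz":-0.05,"wx":0,"wy":0,"wz":0},{"tx":-0.3,"ty":0.99,"tz":-0.05,"wx":0,"wy":0,"wz":0},{"tx":-0.3,"ty":0.99,"tz":-0.05,"wx":0,"wy":0,"wz":0},{"tx":-0.3,"ty":0.99,"tz":-0.05,"wx":0,"wy":0,"wz":0},{"tx":-0.3,"ty":0.99,"tz":-0.05,"wx":0,"wy":0,"wz":0},{"tx":-0.3,"ty":0.99,"tz":-0.05,"wx":0,"wy":0,"wz":0},{"tx":-0.3,"ty":0.99,"tz":-0.05,"wx":0,"wy":0,"wz":0}], claw=1)

```text
time_s: 10.25
position: [400.7, 286.3, 241.9]
orientation: [-0.0, 0.809, -0.587, 0.0]
wrist_force: [-0.3, 0.3, 0.5]
width: 0.998
```

```bash
python3 - <<'E'
from h import *
w=camera("wrist"); cv2.imwrite("pics/w6.png",w["pixels"])
s=bot.sense(); print(s["position"],s["time_s"],s["width"])
print(proj(w,[(399,317.5,14),(399,317.5,44)]))
E
```

```text
[400.55872356 286.45207727 241.89176975] 10.3 1.0007611174406355
[[256.56922368 171.50147608]
 [254.58449112 176.37160664]]
```

View pics/w6.png

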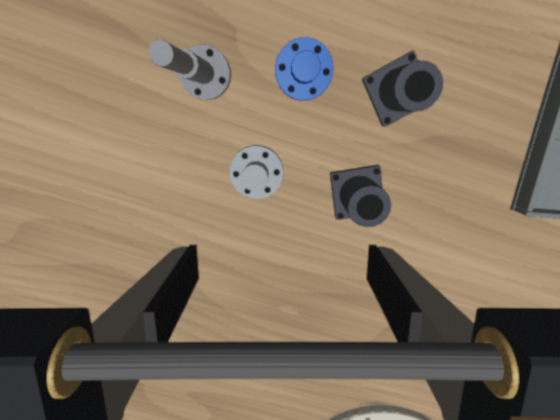

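Call:
drive_tool(targets=[{"tx":-0.004,"ty":0.077,"tz":-0.05,"wx":0,"wy":0,"wz":0},{"tx":-0.004,"ty":0.077,"tz":-0.15,"wx":0,"wy":0,"wz":0},{"tx":-0.004,"ty":0.077,"tz":-0.27,"wx":0,"wy":0,"wz":0},{"tx":-0.004,"ty":0.077,"tz":-0.37,"wx":0,"wy":0,"wz":0},{"tx":-0.004,"ty":0.077,"tz":-0.45,"wx":0,"wy":0,"wz":0},{"tx":-0.004,"ty":0.077,"tz":-0.51,"wx":0,"wy":0,"wz":0},{"tx":-0.004,"ty":0.077,"tz":-0.535,"wx":0,"wy":0,"wz":0},{"tx":-0.004,"ty":0.077,"tz":-0.535,"wx":0,"wy":0,"wz":0},{"tx":-0.004,"ty":0.077,"tz":-0.535,"wx":0,"wy":0,"wz":0}], claw=1)

```text
time_s: 11.2
position: [399.3, 318.1, 28.7]
orientation: [-0.001, 0.81, -0.587, 0.0]
wrist_force: [-0.1, 0.2, 0.3]
width: 1.002
```

Call:
drive_tool(targets=[{"tx":0,"ty":0,"tz":0,"wx":0,"wy":0,"wz":0},{"tx":0,"ty":0,"tz":0,"wx":0,"wy":0,"wz":0},{"tx":0,"ty":0,"tz":0,"wx":0,"wy":0,"wz":0},{"tx":0,"ty":0,"tz":0,"wx":0,"wy":0,"wz":0},{"tx":0,"ty":0,"tz":0,"wx":0,"wy":0,"wz":0},{"tx":0,"ty":0,"tz":0,"wx":0,"wy":0,"wz":0},{"tx":0,"ty":0,"tz":0,"wx":0,"wy":0,"wz":0},{"tx":0,"ty":0,"tz":0,"wx":0,"wy":0,"wz":0}], claw=0.1, squeeze=25)

```text
time_s: 12.0
position: [398.7, 317.7, 27.8]
orientation: [0.0, 0.81, -0.587, -0.0]
wrist_force: [-0.1, 0.7, 0.4]
width: 0.327
```

Call:
drive_tool(targets=[{"tx":0,"ty":0,"tz":0.1,"wx":0,"wy":0,"wz":0},{"tx":0,"ty":0,"tz":0.2,"wx":0,"wy":0,"wz":0},{"tx":0.02,"ty":-0.05,"tz":0.3,"wx":0,"wy":0,"wz":0},{"tx":0.2575,"ty":-0.8645,"tz":0.32,"wx":0,"wy":0,"wz":0},{"tx":0.2575,"ty":-0.8645,"tz":0.32,"wx":0,"wy":0,"wz":0},{"tx":0.2575,"ty":-0.8645,"tz":0.32,"wx":0,"wy":0,"wz":0},{"tx":0.2575,"ty":-0.8645,"tz":0.32,"wx":0,"wy":0,"wz":0},{"tx":0.2575,"ty":-0.8645,"tz":0.32,"wx":0,"wy":0,"wz":0},{"tx":0.2575,"ty":-0.8645,"tz":0.32,"wx":0,"wy":0,"wz":0},{"tx":0.2575,"ty":-0.8645,"tz":0.32,"wx":0,"wy":0,"wz":0},{"tx":0.2575,"ty":-0.8645,"tz":0.32,"wx":0,"wy":0,"wz":0},{"tx":0.2575,"ty":-0.8645,"tz":0.32,"wx":0,"wy":0,"wz":0},{"tx":0.2575,"ty":-0.8645,"tz":0.32,"wx":0,"wy":0,"wz":0},{"tx":0.2575,"ty":-0.8645,"tz":0.32,"wx":0,"wy":0,"wz":0},{"tx":0.2575,"ty":-0.8645,"tz":0.32,"wx":0,"wy":0,"wz":0},{"tx":0.2575,"ty":-0.8645,"tz":0.32,"wx":0,"wy":0,"wz":0},{"tx":0.2575,"ty":-0.8645,"tz":0.32,"wx":0,"wy":0,"wz":0}])

```text
time_s: 13.7
position: [501.7, -27.6, 155.8]
orientation: [-0.0, 0.81, -0.586, 0.0]
wrist_force: [0.4, -0.0, -1.7]
width: 0.317
```

```bash
python3 - <<'E'
from h import *
w=camera("wrist"); cv2.imwrite("pics/w7.png",w["pixels"])
s=bot.sense(); print(s["position"],s["time_s"],s["width"])
E
```

```text
[501.70096645 -27.76880503 155.82476849] 13.75 0.3200044584022623
```

View pics/w7.png

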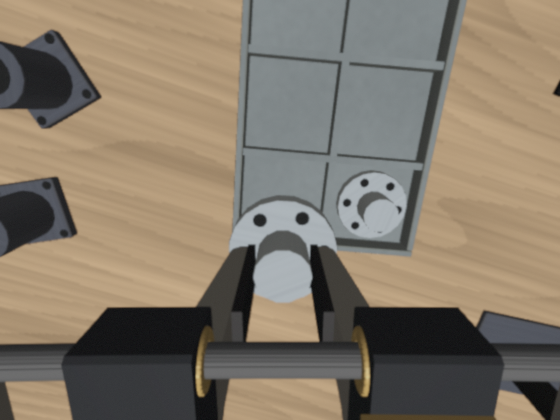

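Call:
drive_tool(targets=[{"tx":0,"ty":0,"tz":-0.08,"wx":0,"wy":0,"wz":0},{"tx":0,"ty":0,"tz":-0.16,"wx":0,"wy":0,"wz":0},{"tx":0,"ty":0,"tz":-0.22,"wx":0,"wy":0,"wz":0},{"tx":0,"ty":0,"tz":-0.265,"wx":0,"wy":0,"wz":0},{"tx":0,"ty":0,"tz":-0.29,"wx":0,"wy":0,"wz":0},{"tx":0,"ty":0,"tz":-0.302,"wx":0,"wy":0,"wz":0},{"tx":0,"ty":0,"tz":-0.302,"wx":0,"wy":0,"wz":0},{"tx":0,"ty":0,"tz":-0.302,"wx":0,"wy":0,"wz":0},{"tx":0,"ty":0,"tz":-0.302,"wx":0,"wy":0,"wz":0}])

```text
time_s: 14.65
position: [502.4, -28.1, 35.8]
orientation: [-0.0, 0.81, -0.587, 0.001]
wrist_force: [1.1, -0.5, -1.6]
width: 0.323
```

Call:
drive_tool(targets=[{"tx":0,"ty":0,"tz":0,"wx":0,"wy":0,"wz":0},{"tx":0,"ty":0,"tz":0,"wx":0,"wy":0,"wz":0},{"tx":0,"ty":0,"tz":0,"wx":0,"wy":0,"wz":0},{"tx":0,"ty":0,"tz":0,"wx":0,"wy":0,"wz":0},{"tx":0,"ty":0,"tz":0,"wx":0,"wy":0,"wz":0},{"tx":0,"ty":0,"tz":0.1,"wx":0,"wy":0,"wz":0},{"tx":0,"ty":0,"tz":0.2,"wx":0,"wy":0,"wz":0},{"tx":0,"ty":0,"tz":0.32,"wx":0,"wy":0,"wz":0},{"tx":0,"ty":0,"tz":0.45,"wx":0,"wy":0,"wz":0},{"tx":0,"ty":0,"tz":0.55,"wx":0,"wy":0,"wz":0},{"tx":0,"ty":0,"tz":0.55,"wx":0,"wy":0,"wz":0},{"tx":0,"ty":0,"tz":0.55,"wx":0,"wy":0,"wz":0}], claw=0.6)

```text
time_s: 15.85
position: [502.0, -28.1, 255.6]
orientation: [-0.001, 0.81, -0.587, 0.001]
wrist_force: [-0.4, 0.5, -0.7]
width: 0.599
```

```bash
python3 - <<'E'
from h import *
w=camera("wrist"); cv2.imwrite("pics/w8.png",w["pixels"]); import pickle; pickle.dump(w,open("w8.pkl","wb"))
s=bot.sense(); print(s["position"],s["time_s"],s["width"])
t=camera("top"); crop(t,"t8.png",90,120,350,320,3)
E
```

```text
[501.16752566 -28.05888089 254.28886568] 15.9 0.597827037651328
```

View pics/w8.png

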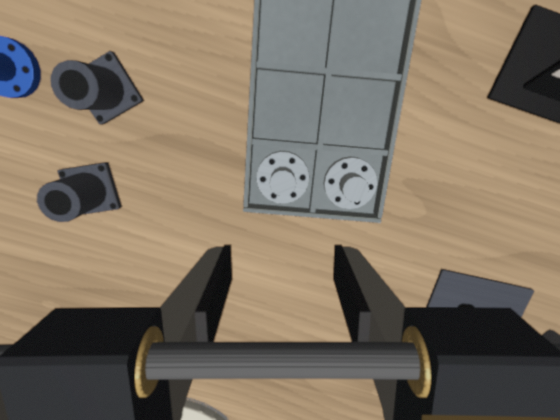

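View pics/t8.png

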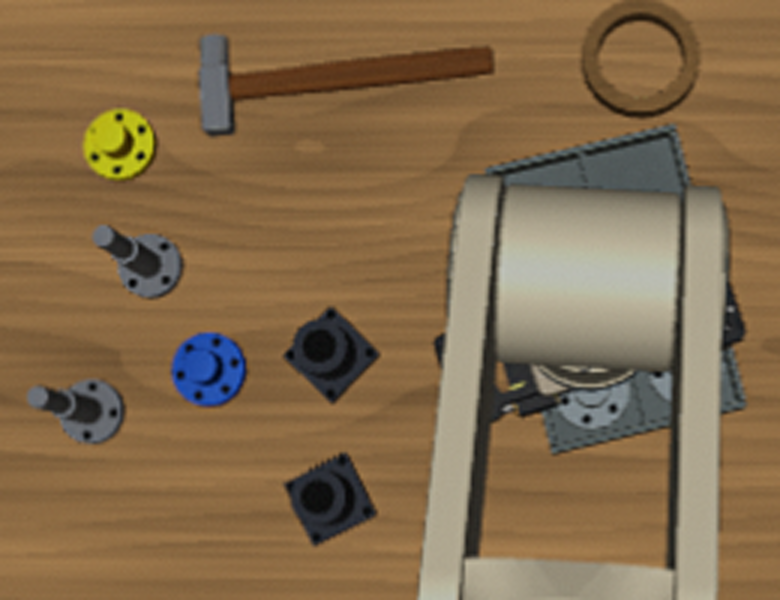

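Call:
drive_tool(targets=[{"tx":0.0,"ty":0.55,"tz":-0.05,"wx":0,"wy":0,"wz":0},{"tx":0.0,"ty":0.55,"tz":-0.05,"wx":0,"wy":0,"wz":0},{"tx":0.0,"ty":0.55,"tz":-0.05,"wx":0,"wy":0,"wz":0},{"tx":0.0,"ty":0.55,"tz":-0.05,"wx":0,"wy":0,"wz":0},{"tx":0.0,"ty":0.55,"tz":-0.05,"wx":0,"wy":0,"wz":0},{"tx":0.0,"ty":0.55,"tz":-0.05,"wx":0,"wy":0,"wz":0},{"tx":0.0,"ty":0.55,"tz":-0.05,"wx":0,"wy":0,"wz":0},{"tx":0.0,"ty":0.55,"tz":-0.05,"wx":0,"wy":0,"wz":0},{"tx":0.0,"ty":0.55,"tz":-0.05,"wx":0,"wy":0,"wz":0}], claw=1)

```text
time_s: 16.85
position: [501.7, 190.6, 234.8]
orientation: [0.0, 0.809, -0.587, -0.0]
wrist_force: [-0.0, 0.3, 0.3]
width: 0.999
```

```bash
python3 - <<'E'
from h import *
w=camera("wrist"); import pickle; pickle.dump(w,open("w9.pkl","wb"))
s=bot.sense(); print(s["position"],s["time_s"],s["width"])
cv2.imwrite("pics/w9.png",w["pixels"]); p=proj(w,[(535.5,194.5,40),(412,194,40)]); print(p)
a=p.astype(int)-60; 
crop(w,"w9a.png",max(a[0,0],0),max(a[0,1],0),a[0,0]+120,a[0,1]+120,5)
crop(w,"w9b.png",max(a[1,0],0),max(a[1,1],0),a[1,0]+120,a[1,1]+120,5); print(a)
E
```

```text
[501.80869253 190.73310857 234.93974656] 16.9 1.0000006077621675
[[288.47603459 153.41213974]
 [255.38857481 255.17187169]]
[[228  93]
 [195 195]]
```

View pics/w9a.png

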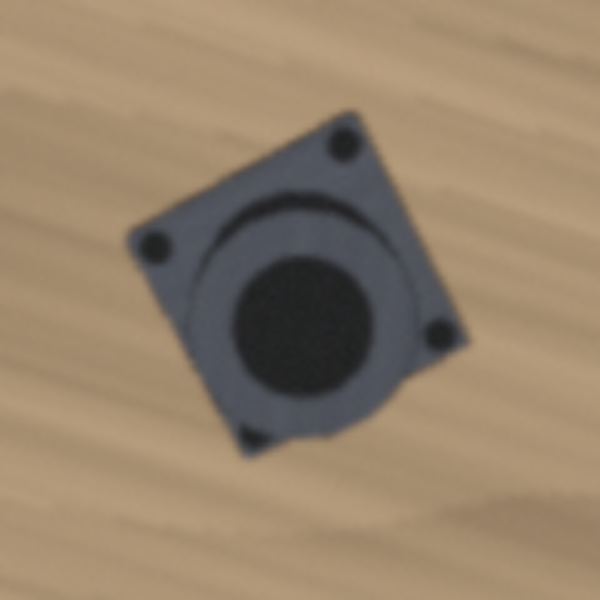

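View pics/w9b.png

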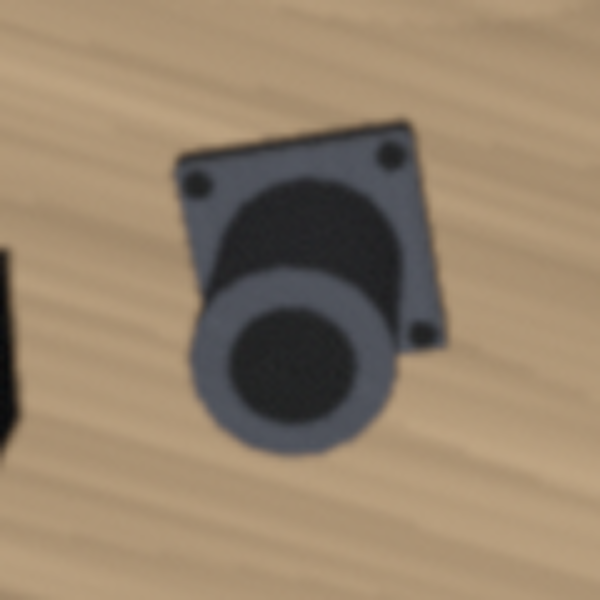

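```bash
python3 - <<'E'
import pickle
from h import *
np.set_printoptions(suppress=True,precision=1)
w=pickle.load(open("w9.pkl","rb"))
f=lambda p,o:(np.array(p,float)+.5)/5-.5+np.array(o)
A=onz(w,f([(357,112),(469,342),(246,458),(128,232)],(228,93)),12);
B=onz(w,f([(411,127),(446,348),(179,160)],(195,195)),12)
print(A.mean(0),np.degrees(np.arctan2(*(A[[1,2,3,0]]-A)[:,[1,0]].T))%90)
d=[B[1]-B[0],B[0]-B[2]]; print((B[1]+B[2])/2,[np.degrees(np.arctan2(x[1],x[0]))%90 for x in d],[np.linalg.norm(x) for x in d])
print(onz(w,f([(303,326),],(228,93)),70),onz(w,f([(292,364),],(195,195)),70))
E
```

```text
[535.2 195.   12. ] [45.6 46.  44.9 45. ]
[412.3 193.5  12. ] [np.float64(26.368186643532965), np.float64(26.561992036243076)] [np.float64(59.25795753661727), np.float64(57.21223045966882)]
[[534.8 195.1  70. ]] [[411.1 194.   70. ]]
```

Call:
drive_tool(targets=[{"tx":0.083,"ty":0.011,"tz":-0.1,"wx":0,"wy":0,"wz":0},{"tx":0.083,"ty":0.011,"tz":-0.2,"wx":0,"wy":0,"wz":0},{"tx":0.083,"ty":0.011,"tz":-0.28,"wx":0,"wy":0,"wz":0},{"tx":0.083,"ty":0.011,"tz":-0.36,"wx":0,"wy":0,"wz":0},{"tx":0.083,"ty":0.011,"tz":-0.43,"wx":0,"wy":0,"wz":0},{"tx":0.083,"ty":0.011,"tz":-0.475,"wx":0,"wy":0,"wz":0},{"tx":0.083,"ty":0.011,"tz":-0.475,"wx":0,"wy":0,"wz":0},{"tx":0.083,"ty":0.011,"tz":-0.475,"wx":0,"wy":0,"wz":0}], claw=1)

```text
time_s: 17.7
position: [535.2, 195.8, 45.4]
orientation: [0.0, 0.81, -0.587, -0.0]
wrist_force: [0.8, -0.5, -0.7]
width: 0.996
```

Call:
drive_tool(targets=[{"tx":0,"ty":0,"tz":0,"wx":0,"wy":0,"wz":0},{"tx":0,"ty":0,"tz":0,"wx":0,"wy":0,"wz":0},{"tx":0,"ty":0,"tz":0,"wx":0,"wy":0,"wz":0},{"tx":0,"ty":0,"tz":0,"wx":0,"wy":0,"wz":0},{"tx":0,"ty":0,"tz":0,"wx":0,"wy":0,"wz":0},{"tx":0,"ty":0,"tz":0,"wx":0,"wy":0,"wz":0},{"tx":0,"ty":0,"tz":0,"wx":0,"wy":0,"wz":0}], claw=0.3, squeeze=30)

```text
time_s: 18.4
position: [535.0, 196.2, 45.1]
orientation: [0.0, 0.81, -0.587, 0.0]
wrist_force: [0.5, -1.9, 1.9]
width: 0.491
```

Call:
drive_tool(targets=[{"tx":0,"ty":0,"tz":0.1,"wx":0,"wy":0,"wz":0},{"tx":0,"ty":0,"tz":0.2,"wx":0,"wy":0,"wz":0},{"tx":0.02,"ty":-0.05,"tz":0.3,"wx":0,"wy":0,"wz":0},{"tx":0.363,"ty":-0.666,"tz":0.3,"wx":0,"wy":0,"wz":-0.537},{"tx":0.363,"ty":-0.666,"tz":0.3,"wx":0,"wy":0,"wz":-0.537},{"tx":0.363,"ty":-0.666,"tz":0.3,"wx":0,"wy":0,"wz":-0.537},{"tx":0.363,"ty":-0.666,"tz":0.3,"wx":0,"wy":0,"wz":-0.537},{"tx":0.363,"ty":-0.666,"tz":0.3,"wx":0,"wy":0,"wz":-0.537},{"tx":0.363,"ty":-0.666,"tz":0.3,"wx":0,"wy":0,"wz":-0.537},{"tx":0.363,"ty":-0.666,"tz":0.3,"wx":0,"wy":0,"wz":-0.537},{"tx":0.363,"ty":-0.666,"tz":0.3,"wx":0,"wy":0,"wz":-0.537},{"tx":0.363,"ty":-0.666,"tz":0.3,"wx":0,"wy":0,"wz":-0.537},{"tx":0.363,"ty":-0.666,"tz":0.3,"wx":0,"wy":0,"wz":-0.537},{"tx":0.363,"ty":-0.666,"tz":0.3,"wx":0,"wy":0,"wz":-0.537}])

```text
time_s: 19.8
position: [679.7, -69.0, 165.1]
orientation: [-0.0, -0.616, 0.788, 0.0]
wrist_force: [-0.6, -0.5, -4.3]
width: 0.498
```

```bash
python3 - <<'E'
from h import *
w=camera("wrist"); cv2.imwrite("pics/w10.png",w["pixels"]); import pickle; pickle.dump(w,open("w10.pkl","wb"))
s=bot.sense(); print(s["position"],s["orientation"],s["time_s"],s["width"])
a=np.radians(13.2); R=np.array([[np.cos(a),-np.sin(a)],[np.sin(a),np.cos(a)]])
print(proj(w,[(R@p+[591,-49.3]).tolist()+[30] for p in ([41,0],[41,79],[126,85])]))
E
```

```text
[679.86534998 -69.15278882 165.14007162] [ 1.77067638e-05 -6.15644778e-01  7.88023798e-01  3.03789027e-05] 19.85 0.49020767001085164
[[265.15502367 252.4490797 ]
 [195.08813889 286.00353266]
 [142.09429005 216.3081953 ]]
```

View pics/w10.png

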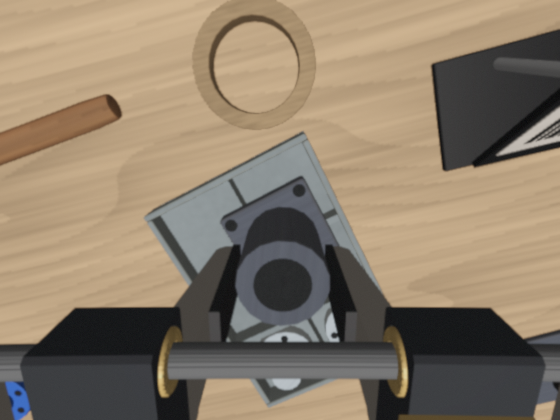

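```bash
python3 - <<'E'
import pickle
from h import *
w=pickle.load(open("w10.pkl","rb")); crop(w,"w10a.png",135,120,395,300,3)
E
```

```text
(no output)
```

View pics/w10a.png

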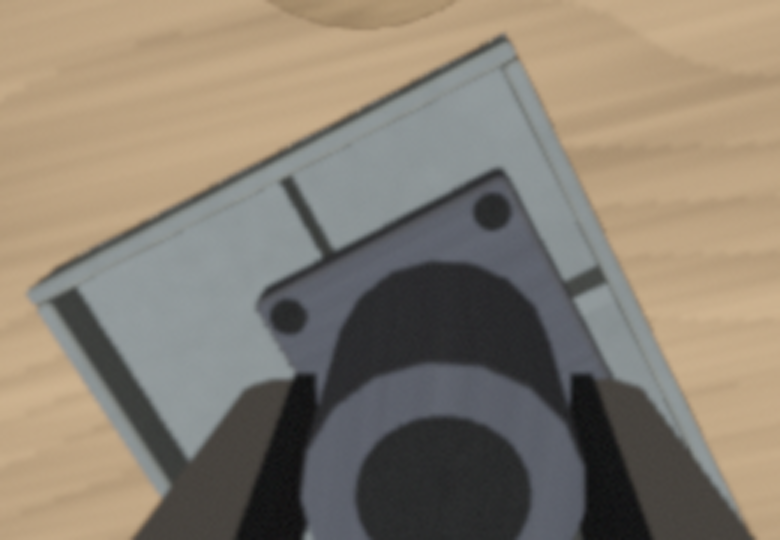

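```bash
python3 - <<'E'
import pickle
from h import *
np.set_printoptions(suppress=True,precision=1)
w=pickle.load(open("w10.pkl","rb"))
f=lambda p:(np.array(p,float)+.5)/3-.5+np.array([135,120])
C=onz(w,f([(30,292),(508,42),(745,510)]),30); print(C)
a=np.radians(13.2); R=np.array([[np.cos(a),-np.sin(a)],[np.sin(a),np.cos(a)]])
print("centre from corners", C[0,:2]-R@[126,85], C[1,:2]-R@[126,-85], "angle",np.degrees(np.arctan2(*(C[0]-C[1])[[1,0]]))-90,np.degrees(np.arctan2(*(C[1]-C[2])[[1,0]])),np.linalg.norm(C[0]-C[1]))
# held flange corners, flange top z = 165.1-45.1+12
F=onz(w,f([(500,172),(260,302)]),132); m=F.mean(0)[:2]; e=F[1]-F[0]; print(F,np.degrees(np.arctan2(e[1],e[0]))-90,np.linalg.norm(e), "held centre",m-R@[30,0])
print("target far right cell", C[:2,:2].mean(0)-R@[126-82,41], "far left",C[:2,:2].mean(0)-R@[126-82,-41])
E
```

```text
[[ 693.    60.2   30. ]
 [ 731.6 -101.7   30. ]
 [ 563.7 -143.9   30. ]]
centre from corners [589.8 -51.4] [589.5 -47.7] angle 13.402427265142947 14.112988431324498 166.40590342593129
[[715.5 -90.1 132. ]
 [700.8 -35.1 132. ]] 15.028555502586102 56.89388443374702 held centre [679.  -69.5]
target far right cell [678.9 -70.7] far left [660.1   9.1]
```

Call:
drive_tool(targets=[{"tx":-0.001,"ty":-0.004,"tz":-0.08,"wx":0,"wy":0,"wz":-0.02},{"tx":-0.001,"ty":-0.004,"tz":-0.15,"wx":0,"wy":0,"wz":-0.02},{"tx":-0.001,"ty":-0.004,"tz":-0.21,"wx":0,"wy":0,"wz":-0.02},{"tx":-0.001,"ty":-0.004,"tz":-0.25,"wx":0,"wy":0,"wz":-0.02},{"tx":-0.001,"ty":-0.004,"tz":-0.272,"wx":0,"wy":0,"wz":-0.02},{"tx":-0.001,"ty":-0.004,"tz":-0.281,"wx":0,"wy":0,"wz":-0.02},{"tx":-0.001,"ty":-0.004,"tz":-0.281,"wx":0,"wy":0,"wz":-0.02},{"tx":-0.001,"ty":-0.004,"tz":-0.281,"wx":0,"wy":0,"wz":-0.02},{"tx":-0.001,"ty":-0.004,"tz":-0.281,"wx":0,"wy":0,"wz":-0.02}])

```text
time_s: 20.75
position: [680.5, -71.8, 53.7]
orientation: [0.001, -0.607, 0.795, -0.001]
wrist_force: [0.1, 0.0, -5.2]
width: 0.495
```

Call:
drive_tool(targets=[{"tx":0,"ty":0,"tz":0,"wx":0,"wy":0,"wz":0},{"tx":0,"ty":0,"tz":0,"wx":0,"wy":0,"wz":0},{"tx":0,"ty":0,"tz":0,"wx":0,"wy":0,"wz":0},{"tx":0,"ty":0,"tz":0,"wx":0,"wy":0,"wz":0},{"tx":0,"ty":0,"tz":0,"wx":0,"wy":0,"wz":0},{"tx":0,"ty":0,"tz":0.1,"wx":0,"wy":0,"wz":0},{"tx":0,"ty":0,"tz":0.2,"wx":0,"wy":0,"wz":0},{"tx":0,"ty":0,"tz":0.3,"wx":0,"wy":0,"wz":0},{"tx":0,"ty":0,"tz":0.4,"wx":0,"wy":0,"wz":0},{"tx":0,"ty":0,"tz":0.5,"wx":0,"wy":0,"wz":0},{"tx":0,"ty":0,"tz":0.5,"wx":0,"wy":0,"wz":0},{"tx":0,"ty":0,"tz":0.5,"wx":0,"wy":0,"wz":0}], claw=0.65)

```text
time_s: 21.95
position: [680.1, -71.8, 253.7]
orientation: [0.001, -0.607, 0.795, -0.001]
wrist_force: [0.4, 0.4, -0.3]
width: 0.648
```

```bash
python3 - <<'E'
from h import *
w=camera("wrist"); cv2.imwrite("pics/w11.png",w["pixels"])
s=bot.sense(); print(s["position"],s["time_s"],s["width"],s["qpos"])
t=camera("top"); crop(t,"t11.png",90,120,350,320,3)
E
```

```text
[679.31551873 -71.65981491 252.08249924] 22.0 0.6482852843916047 [-1.07321251e-01  4.14158050e-01  1.45801686e+00  5.12536130e-05
  1.26993927e+00  1.72996371e+00]
```

View pics/w11.png

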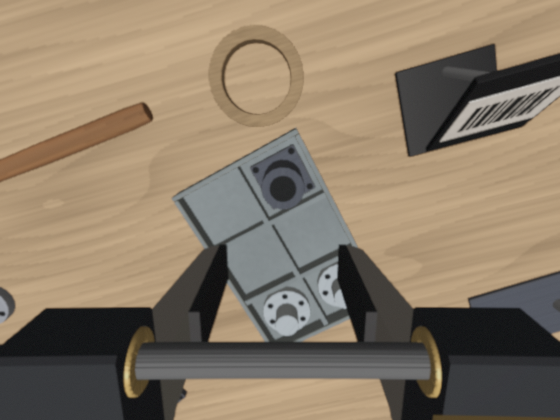

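View pics/t11.png

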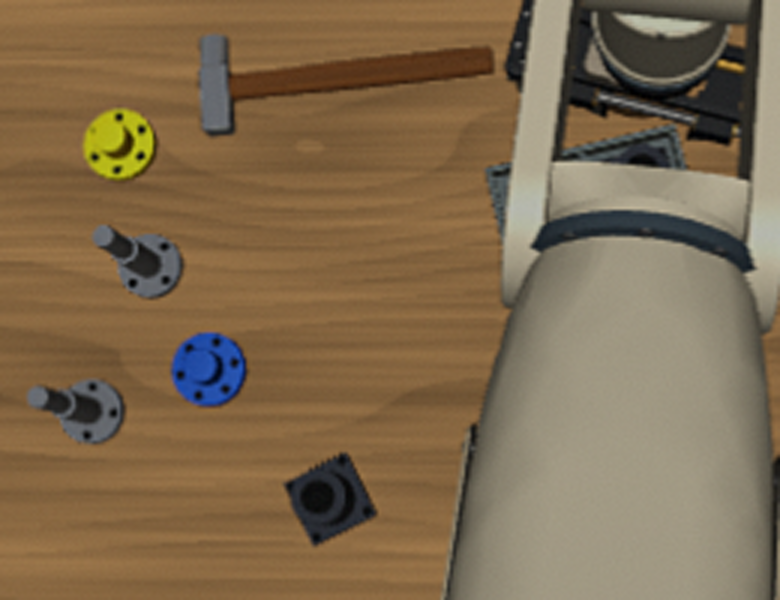

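Call:
drive_tool(targets=[{"tx":-0.748,"ty":0.654,"tz":-0.03,"wx":0,"wy":0,"wz":0.557},{"tx":-0.748,"ty":0.654,"tz":-0.03,"wx":0,"wy":0,"wz":0.557},{"tx":-0.748,"ty":0.654,"tz":-0.03,"wx":0,"wy":0,"wz":0.557},{"tx":-0.748,"ty":0.654,"tz":-0.03,"wx":0,"wy":0,"wz":0.557},{"tx":-0.748,"ty":0.654,"tz":-0.03,"wx":0,"wy":0,"wz":0.557},{"tx":-0.748,"ty":0.654,"tz":-0.03,"wx":0,"wy":0,"wz":0.557},{"tx":-0.748,"ty":0.654,"tz":-0.03,"wx":0,"wy":0,"wz":0.557},{"tx":-0.748,"ty":0.654,"tz":-0.03,"wx":0,"wy":0,"wz":0.557},{"tx":-0.748,"ty":0.654,"tz":-0.03,"wx":0,"wy":0,"wz":0.557},{"tx":-0.748,"ty":0.654,"tz":-0.03,"wx":0,"wy":0,"wz":0.557},{"tx":-0.748,"ty":0.654,"tz":-0.03,"wx":0,"wy":0,"wz":0.557},{"tx":-0.748,"ty":0.654,"tz":-0.03,"wx":0,"wy":0,"wz":0.557},{"tx":-0.748,"ty":0.654,"tz":-0.03,"wx":0,"wy":0,"wz":0.557},{"tx":-0.748,"ty":0.654,"tz":-0.03,"wx":0,"wy":0,"wz":0.557}], claw=1)

```text
time_s: 23.45
position: [381.0, 189.3, 240.4]
orientation: [0.0, 0.809, -0.587, -0.0]
wrist_force: [0.2, -0.6, -0.7]
width: 1.001
```

```bash
python3 - <<'E'
from h import *
w=camera("wrist"); import pickle; pickle.dump(w,open("w12.pkl","wb"))
s=bot.sense(); print(s["position"],s["orientation"],s["time_s"],s["width"])
cv2.imwrite("pics/w12.png",w["pixels"]); p=proj(w,[(412,194,40)]); 
a=p.astype(int)-60; print(p,a)
crop(w,"w12b.png",a[0,0],a[0,1],a[0,0]+120,a[0,1]+120,5)
E
```

```text
[380.89844563 189.43120843 240.48667927] [ 9.86137268e-05  8.09439100e-01 -5.87203825e-01 -2.88845493e-05] 23.5 1.0004880200745387
[[286.927175   155.01480841]] [[226  95]]
```

View pics/w12b.png

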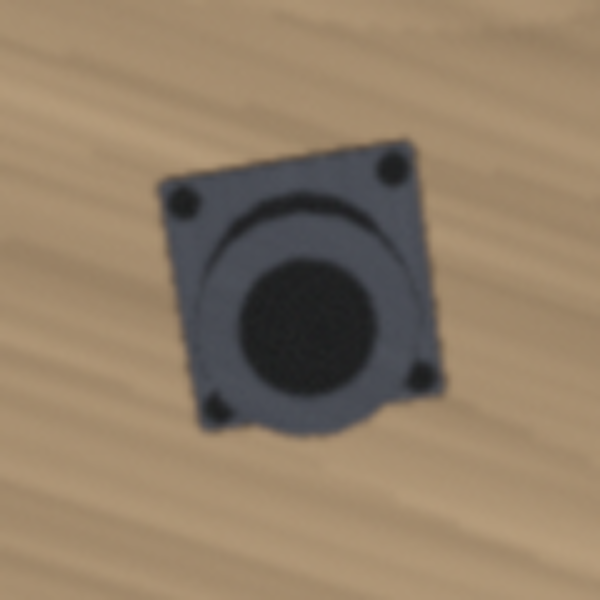

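```bash
python3 - <<'E'
import pickle
from h import *
np.set_printoptions(suppress=True,precision=1)
w=pickle.load(open("w12.pkl","rb"))
f=lambda p:(np.array(p,float)+.5)/5-.5+np.array([226,95])
for q in ([(409,141),(442,393),(205,431),(160,183)],[(394,169),(422,377),(217,410),(183,203)]):
    A=onz(w,f(q),12); print(A.mean(0),np.degrees(np.arctan2(*(A[[1,2,3,0]]-A)[:,[1,0]].T))%90)
print(onz(w,f([(308,326)]),70))
E
```

```text
[411.1 194.   12. ] [27.  27.3 27.4 27.4]
[410.7 193.8  12. ] [27.  27.3 26.6 27. ]
[[411.2 193.9  70. ]]
```

Call:
drive_tool(targets=[{"tx":0.076,"ty":0.011,"tz":-0.1,"wx":0,"wy":0,"wz":0},{"tx":0.076,"ty":0.011,"tz":-0.2,"wx":0,"wy":0,"wz":0},{"tx":0.076,"ty":0.011,"tz":-0.28,"wx":0,"wy":0,"wz":0},{"tx":0.076,"ty":0.011,"tz":-0.36,"wx":0,"wy":0,"wz":0},{"tx":0.076,"ty":0.011,"tz":-0.44,"wx":0,"wy":0,"wz":0},{"tx":0.076,"ty":0.011,"tz":-0.487,"wx":0,"wy":0,"wz":0},{"tx":0.076,"ty":0.011,"tz":-0.487,"wx":0,"wy":0,"wz":0},{"tx":0.076,"ty":0.011,"tz":-0.487,"wx":0,"wy":0,"wz":0}], claw=1)

```text
time_s: 24.3
position: [411.1, 194.2, 46.0]
orientation: [0.0, 0.81, -0.587, -0.0]
wrist_force: [0.6, -0.1, -0.4]
width: 1.0
```

Call:
drive_tool(targets=[{"tx":0,"ty":0,"tz":0,"wx":0,"wy":0,"wz":0},{"tx":0,"ty":0,"tz":0,"wx":0,"wy":0,"wz":0},{"tx":0,"ty":0,"tz":0,"wx":0,"wy":0,"wz":0},{"tx":0,"ty":0,"tz":0,"wx":0,"wy":0,"wz":0},{"tx":0,"ty":0,"tz":0,"wx":0,"wy":0,"wz":0},{"tx":0,"ty":0,"tz":0,"wx":0,"wy":0,"wz":0},{"tx":0,"ty":0,"tz":0,"wx":0,"wy":0,"wz":0}], claw=0.3, squeeze=30)

```text
time_s: 25.0
position: [411.0, 194.2, 45.9]
orientation: [0.0, 0.81, -0.587, 0.0]
wrist_force: [-0.4, -1.3, 3.3]
width: 0.496
```

Call:
drive_tool(targets=[{"tx":0,"ty":0,"tz":0.1,"wx":0,"wy":0,"wz":0},{"tx":0,"ty":0,"tz":0.2,"wx":0,"wy":0,"wz":0},{"tx":0.04,"ty":-0.03,"tz":0.3,"wx":0,"wy":0,"wz":0},{"tx":0.624,"ty":-0.4625,"tz":0.3,"wx":0,"wy":0,"wz":-0.233},{"tx":0.624,"ty":-0.4625,"tz":0.3,"wx":0,"wy":0,"wz":-0.233},{"tx":0.624,"ty":-0.4625,"tz":0.3,"wx":0,"wy":0,"wz":-0.233},{"tx":0.624,"ty":-0.4625,"tz":0.3,"wx":0,"wy":0,"wz":-0.233},{"tx":0.624,"ty":-0.4625,"tz":0.3,"wx":0,"wy":0,"wz":-0.233},{"tx":0.624,"ty":-0.4625,"tz":0.3,"wx":0,"wy":0,"wz":-0.233},{"tx":0.624,"ty":-0.4625,"tz":0.3,"wx":0,"wy":0,"wz":-0.233},{"tx":0.624,"ty":-0.4625,"tz":0.3,"wx":0,"wy":0,"wz":-0.233},{"tx":0.624,"ty":-0.4625,"tz":0.3,"wx":0,"wy":0,"wz":-0.233},{"tx":0.624,"ty":-0.4625,"tz":0.3,"wx":0,"wy":0,"wz":-0.233},{"tx":0.624,"ty":-0.4625,"tz":0.3,"wx":0,"wy":0,"wz":-0.233}])

```text
time_s: 26.4
position: [659.8, 10.1, 165.9]
orientation: [0.0, 0.733, -0.681, -0.0]
wrist_force: [0.4, 0.6, -5.0]
width: 0.495
```

```bash
python3 - <<'E'
from h import *
w=camera("wrist"); cv2.imwrite("pics/w13.png",w["pixels"]); import pickle; pickle.dump(w,open("w13.pkl","wb"))
s=bot.sense(); print(s["position"],s["orientation"],s["time_s"],s["width"])
E
```

```text
[660.01390032  10.03339057 166.02647433] [-3.50925388e-05  7.32705383e-01 -6.80545972e-01 -4.88783063e-06] 26.45 0.49228575631504534
```

View pics/w13.png

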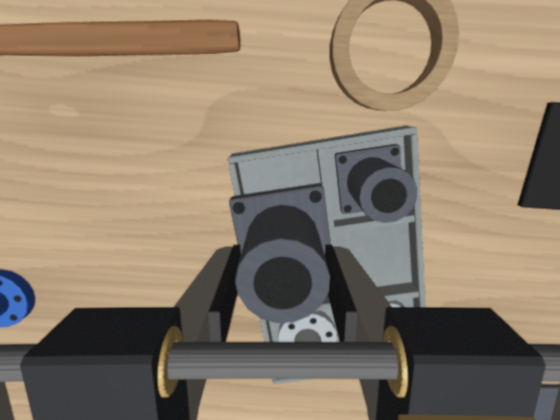

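Call:
drive_tool(targets=[{"tx":0.001,"ty":-0.002,"tz":-0.08,"wx":0,"wy":0,"wz":0},{"tx":0.001,"ty":-0.002,"tz":-0.15,"wx":0,"wy":0,"wz":0},{"tx":0.001,"ty":-0.002,"tz":-0.21,"wx":0,"wy":0,"wz":0},{"tx":0.001,"ty":-0.002,"tz":-0.25,"wx":0,"wy":0,"wz":0},{"tx":0.001,"ty":-0.002,"tz":-0.273,"wx":0,"wy":0,"wz":0},{"tx":0.001,"ty":-0.002,"tz":-0.283,"wx":0,"wy":0,"wz":0},{"tx":0.001,"ty":-0.002,"tz":-0.283,"wx":0,"wy":0,"wz":0},{"tx":0.001,"ty":-0.002,"tz":-0.283,"wx":0,"wy":0,"wz":0},{"tx":0.001,"ty":-0.002,"tz":-0.283,"wx":0,"wy":0,"wz":0}])

```text
time_s: 27.35
position: [661.5, 8.5, 53.6]
orientation: [-0.0, 0.732, -0.681, 0.001]
wrist_force: [0.6, -0.0, -4.7]
width: 0.494
```

Call:
drive_tool(targets=[{"tx":0,"ty":0,"tz":0,"wx":0,"wy":0,"wz":0},{"tx":0,"ty":0,"tz":0,"wx":0,"wy":0,"wz":0},{"tx":0,"ty":0,"tz":0,"wx":0,"wy":0,"wz":0},{"tx":0,"ty":0,"tz":0,"wx":0,"wy":0,"wz":0},{"tx":0,"ty":0,"tz":0,"wx":0,"wy":0,"wz":0},{"tx":0,"ty":0,"tz":0.1,"wx":0,"wy":0,"wz":0},{"tx":0,"ty":0,"tz":0.2,"wx":0,"wy":0,"wz":0},{"tx":0,"ty":0,"tz":0.3,"wx":0,"wy":0,"wz":0},{"tx":0,"ty":0,"tz":0.4,"wx":0,"wy":0,"wz":0},{"tx":0,"ty":0,"tz":0.5,"wx":0,"wy":0,"wz":0},{"tx":0,"ty":0,"tz":0.6,"wx":0,"wy":0,"wz":0},{"tx":0,"ty":0,"tz":0.65,"wx":0,"wy":0,"wz":0},{"tx":0,"ty":0,"tz":0.65,"wx":0,"wy":0,"wz":0}], claw=0.62)

```text
time_s: 28.65
position: [662.5, 8.5, 316.5]
orientation: [-0.002, 0.732, -0.681, 0.002]
wrist_force: [0.1, -0.3, 0.4]
width: 0.621
```

```bash
python3 - <<'E'
from h import *
w=camera("wrist"); cv2.imwrite("pics/w14.png",w["pixels"]); import pickle; pickle.dump(w,open("w14.pkl","wb"))
s=bot.sense(); print(s["position"],s["time_s"],s["width"],s["qpos"])
t=camera("top"); crop(t,"t14.png",90,120,350,320,3)
E
```

```text
[661.4467042    8.51749703 313.78620753] 28.7 0.6208015984571968 [1.05989128e-02 3.37592137e-01 1.43598545e+00 1.85707176e-05
 1.36538395e+00 1.50858682e+00]
```

View pics/w14.png

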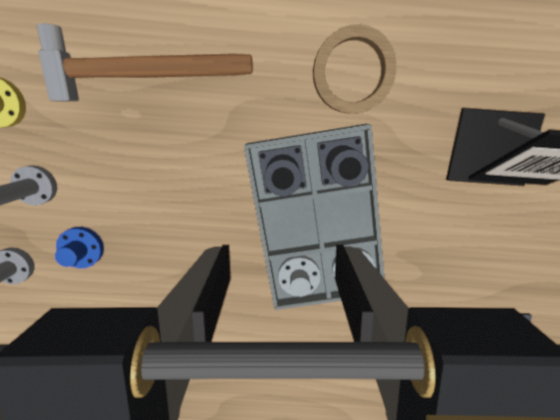

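View pics/t14.png

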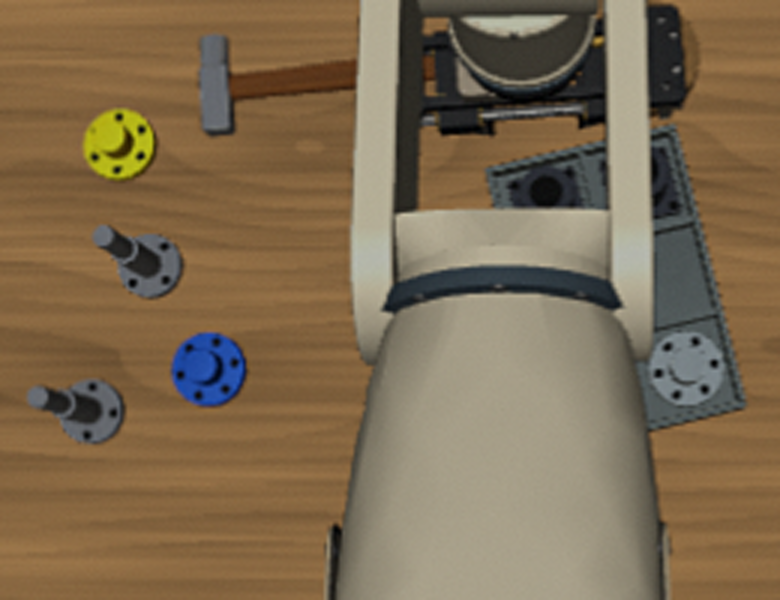

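Call:
drive_tool(targets=[{"tx":-0.121,"ty":0.82,"tz":-0.1,"wx":0,"wy":0,"wz":0},{"tx":-0.121,"ty":0.82,"tz":-0.1,"wx":0,"wy":0,"wz":0},{"tx":-0.121,"ty":0.82,"tz":-0.1,"wx":0,"wy":0,"wz":0},{"tx":-0.121,"ty":0.82,"tz":-0.1,"wx":0,"wy":0,"wz":0},{"tx":-0.121,"ty":0.82,"tz":-0.1,"wx":0,"wy":0,"wz":0},{"tx":-0.121,"ty":0.82,"tz":-0.1,"wx":0,"wy":0,"wz":0},{"tx":-0.121,"ty":0.82,"tz":-0.1,"wx":0,"wy":0,"wz":0},{"tx":-0.121,"ty":0.82,"tz":-0.1,"wx":0,"wy":0,"wz":0},{"tx":-0.121,"ty":0.82,"tz":-0.1,"wx":0,"wy":0,"wz":0},{"tx":-0.121,"ty":0.82,"tz":-0.1,"wx":0,"wy":0,"wz":0},{"tx":-0.121,"ty":0.82,"tz":-0.1,"wx":0,"wy":0,"wz":0}], claw=1)

```text
time_s: 29.85
position: [612.8, 335.0, 272.2]
orientation: [0.0, 0.732, -0.681, 0.0]
wrist_force: [-0.2, 0.5, -1.0]
width: 1.0
```

```bash
python3 - <<'E'
from h import *
w=camera("wrist"); cv2.imwrite("pics/w15.png",w["pixels"]); import pickle; pickle.dump(w,open("w15.pkl","wb"))
s=bot.sense(); print(s["position"],s["time_s"],s["width"])
print(proj(w,[(613,354,150),(613,354,14),(486,402,150),(486,402,14)]))
E
```

```text
[612.85891776 335.15756941 272.53206628] 29.9 1.0047650576109914
[[260.69071497 199.94730745]
 [267.17718674 172.27803718]
 [205.02409164 320.88224117]
 [226.71853607 261.28837454]]
```

View pics/w15.png

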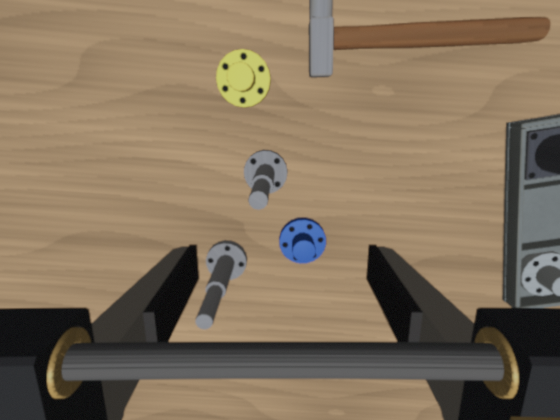

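Call:
drive_tool(targets=[{"tx":0,"ty":0.051,"tz":-0.06,"wx":0,"wy":0,"wz":0},{"tx":0,"ty":0.051,"tz":-0.14,"wx":0,"wy":0,"wz":0},{"tx":0,"ty":0.051,"tz":-0.22,"wx":0,"wy":0,"wz":0},{"tx":0,"ty":0.051,"tz":-0.3,"wx":0,"wy":0,"wz":0},{"tx":0,"ty":0.051,"tz":-0.37,"wx":0,"wy":0,"wz":0},{"tx":0,"ty":0.051,"tz":-0.42,"wx":0,"wy":0,"wz":0},{"tx":0,"ty":0.051,"tz":-0.425,"wx":0,"wy":0,"wz":0},{"tx":0,"ty":0.051,"tz":-0.425,"wx":0,"wy":0,"wz":0},{"tx":0,"ty":0.051,"tz":-0.425,"wx":0,"wy":0,"wz":0}], claw=1)

```text
time_s: 30.8
position: [613.6, 357.0, 104.2]
orientation: [-0.001, 0.732, -0.681, 0.0]
wrist_force: [0.0, 1.0, 0.5]
width: 0.999
```

Call:
drive_tool(targets=[{"tx":0,"ty":0,"tz":0,"wx":0,"wy":0,"wz":0},{"tx":0,"ty":0,"tz":0,"wx":0,"wy":0,"wz":0},{"tx":0,"ty":0,"tz":0,"wx":0,"wy":0,"wz":0},{"tx":0,"ty":0,"tz":0,"wx":0,"wy":0,"wz":0},{"tx":0,"ty":0,"tz":0,"wx":0,"wy":0,"wz":0},{"tx":0,"ty":0,"tz":0,"wx":0,"wy":0,"wz":0},{"tx":0,"ty":0,"tz":0,"wx":0,"wy":0,"wz":0},{"tx":0,"ty":0,"tz":0,"wx":0,"wy":0,"wz":0},{"tx":0,"ty":0,"tz":0,"wx":0,"wy":0,"wz":0},{"tx":0,"ty":0,"tz":0,"wx":0,"wy":0,"wz":0}], claw=0.05, squeeze=20)

```text
time_s: 31.8
position: [612.5, 356.9, 102.5]
orientation: [0.0, 0.732, -0.681, -0.0]
wrist_force: [0.0, 0.0, 0.6]
width: 0.192
```

Call:
drive_tool(targets=[{"tx":0,"ty":0,"tz":0.08,"wx":0,"wy":0,"wz":0},{"tx":0,"ty":0,"tz":0.18,"wx":0,"wy":0,"wz":0},{"tx":0,"ty":-0.03,"tz":0.28,"wx":0,"wy":0,"wz":0},{"tx":-0.02,"ty":-0.13,"tz":0.3,"wx":0,"wy":0,"wz":0},{"tx":-0.02,"ty":-0.23,"tz":0.3,"wx":0,"wy":0,"wz":0},{"tx":-0.02,"ty":-0.33,"tz":0.3,"wx":0,"wy":0,"wz":0},{"tx":-0.02,"ty":-0.43,"tz":0.3,"wx":0,"wy":0,"wz":0},{"tx":-0.02,"ty":-0.53,"tz":0.3,"wx":0,"wy":0,"wz":0},{"tx":-0.02,"ty":-0.63,"tz":0.3,"wx":0,"wy":0,"wz":0},{"tx":-0.02,"ty":-0.73,"tz":0.3,"wx":0,"wy":0,"wz":0},{"tx":-0.02,"ty":-0.82,"tz":0.3,"wx":0,"wy":0,"wz":0},{"tx":-0.02,"ty":-0.9,"tz":0.3,"wx":0,"wy":0,"wz":0},{"tx":-0.02,"ty":-0.9,"tz":0.3,"wx":0,"wy":0,"wz":0}])

```text
time_s: 33.1
position: [604.0, -6.7, 222.2]
orientation: [0.001, 0.731, -0.682, 0.0]
wrist_force: [-0.0, 0.8, -2.9]
width: 0.192
```

Call:
drive_tool(targets=[{"tx":-0.011,"ty":-0.1,"tz":0,"wx":0,"wy":0,"wz":0},{"tx":-0.011,"ty":-0.18,"tz":0,"wx":0,"wy":0,"wz":0},{"tx":-0.011,"ty":-0.214,"tz":0,"wx":0,"wy":0,"wz":0},{"tx":-0.011,"ty":-0.214,"tz":0,"wx":0,"wy":0,"wz":0},{"tx":-0.011,"ty":-0.214,"tz":0,"wx":0,"wy":0,"wz":0}])

```text
time_s: 33.6
position: [600.0, -87.8, 222.3]
orientation: [-0.0, 0.732, -0.681, -0.0]
wrist_force: [-0.4, 0.1, -3.1]
width: 0.192
```

```bash
python3 - <<'E'
from h import *
w=camera("wrist"); cv2.imwrite("pics/w16.png",w["pixels"]); import pickle; pickle.dump(w,open("w16.pkl","wb"))
s=bot.sense(); print(s["position"],s["time_s"],s["width"])
a=np.radians(13.3); R=np.array([[np.cos(a),-np.sin(a)],[np.sin(a),np.cos(a)]])
print(proj(w,[(R@p+[590.5,-49.3]).tolist()+[30] for p in ([-41,0],[41,0],[126,85],[126,-85])]))
E
```

```text
[600.08702739 -87.40766518 222.41742521] 33.65 0.18888006872135418
[[253.34302463 225.77114675]
 [239.13454398 153.3546392 ]
 [137.92072218  81.49104151]
 [307.84632916  52.22223081]]
```

View pics/w16.png

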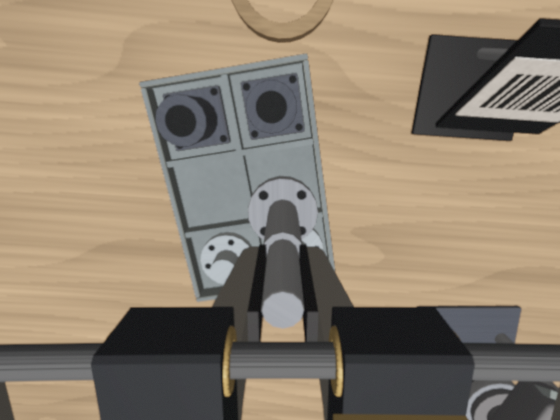

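Call:
drive_tool(targets=[{"tx":0,"ty":-0.005,"tz":-0.08,"wx":0,"wy":0,"wz":0},{"tx":0,"ty":-0.005,"tz":-0.15,"wx":0,"wy":0,"wz":0},{"tx":0,"ty":-0.005,"tz":-0.21,"wx":0,"wy":0,"wz":0},{"tx":0,"ty":-0.005,"tz":-0.25,"wx":0,"wy":0,"wz":0},{"tx":0,"ty":-0.005,"tz":-0.272,"wx":0,"wy":0,"wz":0},{"tx":0,"ty":-0.005,"tz":-0.281,"wx":0,"wy":0,"wz":0},{"tx":0,"ty":-0.005,"tz":-0.281,"wx":0,"wy":0,"wz":0},{"tx":0,"ty":-0.005,"tz":-0.281,"wx":0,"wy":0,"wz":0},{"tx":0,"ty":-0.005,"tz":-0.281,"wx":0,"wy":0,"wz":0}])

```text
time_s: 34.55
position: [600.8, -90.7, 111.2]
orientation: [-0.0, 0.732, -0.681, 0.001]
wrist_force: [-0.2, 0.1, -1.8]
width: 0.196
```

Call:
drive_tool(targets=[{"tx":0,"ty":0,"tz":-0.003,"wx":0,"wy":0,"wz":0},{"tx":0,"ty":0,"tz":-0.003,"wx":0,"wy":0,"wz":0},{"tx":0,"ty":0,"tz":-0.003,"wx":0,"wy":0,"wz":0}])

```text
time_s: 34.85
position: [600.2, -90.8, 109.1]
orientation: [-0.0, 0.732, -0.681, 0.0]
wrist_force: [-0.4, -0.3, -2.7]
width: 0.195
```

Call:
drive_tool(targets=[{"tx":0,"ty":0,"tz":0,"wx":0,"wy":0,"wz":0},{"tx":0,"ty":0,"tz":0,"wx":0,"wy":0,"wz":0},{"tx":0,"ty":0,"tz":0,"wx":0,"wy":0,"wz":0},{"tx":0,"ty":0,"tz":0,"wx":0,"wy":0,"wz":0},{"tx":0,"ty":0,"tz":0,"wx":0,"wy":0,"wz":0},{"tx":0,"ty":0,"tz":0.06,"wx":0,"wy":0,"wz":0},{"tx":0,"ty":0,"tz":0.15,"wx":0,"wy":0,"wz":0},{"tx":0,"ty":0,"tz":0.25,"wx":0,"wy":0,"wz":0},{"tx":0,"ty":0,"tz":0.35,"wx":0,"wy":0,"wz":0},{"tx":0,"ty":0,"tz":0.44,"wx":0,"wy":0,"wz":0},{"tx":0,"ty":0,"tz":0.44,"wx":0,"wy":0,"wz":0},{"tx":0,"ty":0,"tz":0.44,"wx":0,"wy":0,"wz":0}], claw=0.55)

```text
time_s: 36.05
position: [600.4, -90.7, 285.7]
orientation: [-0.0, 0.732, -0.681, 0.001]
wrist_force: [0.4, -0.6, 0.4]
width: 0.551
```

```bash
python3 - <<'E'
from h import *
w=camera("wrist"); cv2.imwrite("pics/w17.png",w["pixels"]); import pickle; pickle.dump(w,open("w17.pkl","wb"))
s=bot.sense(); print(s["position"],s["time_s"],s["width"])
E
```

```text
[599.65984322 -90.63297497 284.31251398] 36.1 0.5525384972183561
```

View pics/w17.png

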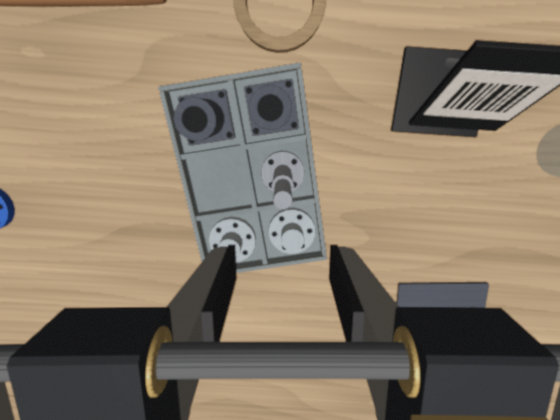

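Call:
drive_tool(targets=[{"tx":-0.284,"ty":0.98,"tz":0,"wx":0,"wy":0,"wz":0},{"tx":-0.284,"ty":0.98,"tz":0,"wx":0,"wy":0,"wz":0},{"tx":-0.284,"ty":0.98,"tz":0,"wx":0,"wy":0,"wz":0},{"tx":-0.284,"ty":0.98,"tz":0,"wx":0,"wy":0,"wz":0},{"tx":-0.284,"ty":0.98,"tz":0,"wx":0,"wy":0,"wz":0},{"tx":-0.284,"ty":0.98,"tz":0,"wx":0,"wy":0,"wz":0},{"tx":-0.284,"ty":0.98,"tz":0,"wx":0,"wy":0,"wz":0},{"tx":-0.284,"ty":0.98,"tz":0,"wx":0,"wy":0,"wz":0},{"tx":-0.284,"ty":0.98,"tz":0,"wx":0,"wy":0,"wz":0},{"tx":-0.284,"ty":0.98,"tz":0,"wx":0,"wy":0,"wz":0},{"tx":-0.284,"ty":0.98,"tz":0,"wx":0,"wy":0,"wz":0},{"tx":-0.284,"ty":0.98,"tz":0,"wx":0,"wy":0,"wz":0},{"tx":-0.284,"ty":0.98,"tz":0,"wx":0,"wy":0,"wz":0}], claw=1)

```text
time_s: 37.4
position: [487.0, 299.9, 284.9]
orientation: [0.0, 0.732, -0.682, 0.0]
wrist_force: [-0.1, -0.8, 0.7]
width: 1.001
```

```bash
python3 - <<'E'
from h import *
w=camera("wrist"); cv2.imwrite("pics/w18.png",w["pixels"])
s=bot.sense(); print(s["position"],s["time_s"],s["width"])
print(proj(w,[(486,402,150),(486,402,14)]))
E
```

```text
[486.99421483 300.06190684 284.95975258] 37.45 1.0036930398520676
[[170.71766204 191.48782702]
 [203.59222418 166.97210853]]
```

View pics/w18.png

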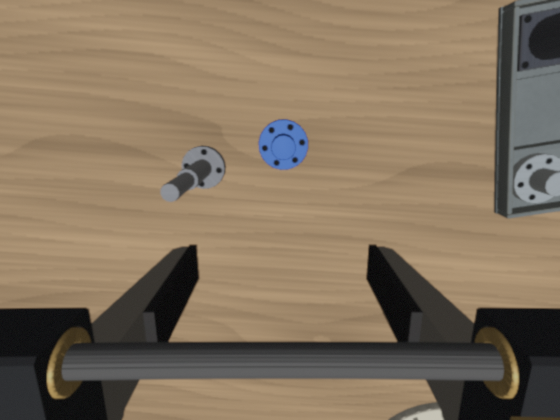

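Call:
drive_tool(targets=[{"tx":-0.0025,"ty":0.12,"tz":-0.05,"wx":0,"wy":0,"wz":0},{"tx":-0.0025,"ty":0.22,"tz":-0.1,"wx":0,"wy":0,"wz":0},{"tx":-0.0025,"ty":0.256,"tz":-0.15,"wx":0,"wy":0,"wz":0},{"tx":-0.0025,"ty":0.256,"tz":-0.22,"wx":0,"wy":0,"wz":0},{"tx":-0.0025,"ty":0.256,"tz":-0.3,"wx":0,"wy":0,"wz":0},{"tx":-0.0025,"ty":0.256,"tz":-0.38,"wx":0,"wy":0,"wz":0},{"tx":-0.0025,"ty":0.256,"tz":-0.44,"wx":0,"wy":0,"wz":0},{"tx":-0.0025,"ty":0.256,"tz":-0.455,"wx":0,"wy":0,"wz":0},{"tx":-0.0025,"ty":0.256,"tz":-0.455,"wx":0,"wy":0,"wz":0},{"tx":-0.0025,"ty":0.256,"tz":-0.455,"wx":0,"wy":0,"wz":0}], claw=1)

```text
time_s: 38.45
position: [486.5, 404.0, 104.3]
orientation: [-0.001, 0.732, -0.681, 0.0]
wrist_force: [1.4, -0.4, 0.8]
width: 1.001
```

Call:
drive_tool(targets=[{"tx":0,"ty":0,"tz":0,"wx":0,"wy":0,"wz":0},{"tx":0,"ty":0,"tz":0,"wx":0,"wy":0,"wz":0},{"tx":0,"ty":0,"tz":0,"wx":0,"wy":0,"wz":0},{"tx":0,"ty":0,"tz":0,"wx":0,"wy":0,"wz":0},{"tx":0,"ty":0,"tz":0,"wx":0,"wy":0,"wz":0},{"tx":0,"ty":0,"tz":0,"wx":0,"wy":0,"wz":0},{"tx":0,"ty":0,"tz":0,"wx":0,"wy":0,"wz":0},{"tx":0,"ty":0,"tz":0,"wx":0,"wy":0,"wz":0},{"tx":0,"ty":0,"tz":0,"wx":0,"wy":0,"wz":0},{"tx":0,"ty":0,"tz":0,"wx":0,"wy":0,"wz":0}], claw=0.05, squeeze=20)

```text
time_s: 39.45
position: [485.5, 403.7, 102.9]
orientation: [-0.0, 0.732, -0.681, -0.0]
wrist_force: [0.4, 0.3, -0.5]
width: 0.196
```

Call:
drive_tool(targets=[{"tx":0,"ty":0,"tz":0.08,"wx":0,"wy":0,"wz":0},{"tx":0,"ty":0,"tz":0.18,"wx":0,"wy":0,"wz":0},{"tx":0.01,"ty":-0.03,"tz":0.28,"wx":0,"wy":0,"wz":0},{"tx":0.03,"ty":-0.13,"tz":0.3,"wx":0,"wy":0,"wz":0},{"tx":0.05,"ty":-0.23,"tz":0.3,"wx":0,"wy":0,"wz":0},{"tx":0.08,"ty":-0.33,"tz":0.3,"wx":0,"wy":0,"wz":0},{"tx":0.1,"ty":-0.43,"tz":0.3,"wx":0,"wy":0,"wz":0},{"tx":0.12,"ty":-0.53,"tz":0.3,"wx":0,"wy":0,"wz":0},{"tx":0.15,"ty":-0.63,"tz":0.3,"wx":0,"wy":0,"wz":0},{"tx":0.17,"ty":-0.73,"tz":0.3,"wx":0,"wy":0,"wz":0},{"tx":0.19,"ty":-0.82,"tz":0.3,"wx":0,"wy":0,"wz":0},{"tx":0.21,"ty":-0.9,"tz":0.3,"wx":0,"wy":0,"wz":0},{"tx":0.21,"ty":-0.9,"tz":0.3,"wx":0,"wy":0,"wz":0},{"tx":0.21,"ty":-0.9,"tz":0.3,"wx":0,"wy":0,"wz":0},{"tx":0.21,"ty":-0.9,"tz":0.3,"wx":0,"wy":0,"wz":0}])

```text
time_s: 40.95
position: [569.0, 44.4, 222.6]
orientation: [0.0, 0.732, -0.681, -0.0]
wrist_force: [0.9, -0.2, -2.8]
width: 0.19
```

Call:
drive_tool(targets=[{"tx":0.028,"ty":-0.07,"tz":0,"wx":0,"wy":0,"wz":0},{"tx":0.028,"ty":-0.133,"tz":0,"wx":0,"wy":0,"wz":0},{"tx":0.028,"ty":-0.133,"tz":0,"wx":0,"wy":0,"wz":0},{"tx":0.028,"ty":-0.133,"tz":0,"wx":0,"wy":0,"wz":0}])

```text
time_s: 41.35
position: [580.4, -8.6, 222.8]
orientation: [-0.0, 0.732, -0.681, -0.0]
wrist_force: [0.6, 0.0, -2.9]
width: 0.192
```

```bash
python3 - <<'E'
from h import *
w=camera("wrist"); cv2.imwrite("pics/w19.png",w["pixels"])
s=bot.sense(); print(s["position"],s["time_s"],s["width"])
E
```

```text
[580.43906892  -8.28890868 222.84534533] 41.4 0.1880046866971784
```

View pics/w19.png

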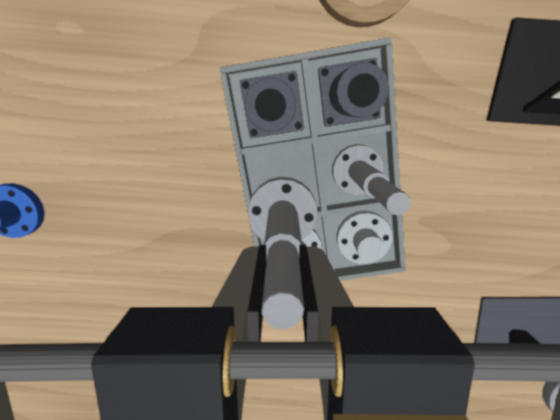

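Call:
drive_tool(targets=[{"tx":0.002,"ty":-0.003,"tz":-0.08,"wx":0,"wy":0,"wz":0},{"tx":0.002,"ty":-0.003,"tz":-0.15,"wx":0,"wy":0,"wz":0},{"tx":0.002,"ty":-0.003,"tz":-0.21,"wx":0,"wy":0,"wz":0},{"tx":0.002,"ty":-0.003,"tz":-0.25,"wx":0,"wy":0,"wz":0},{"tx":0.002,"ty":-0.003,"tz":-0.272,"wx":0,"wy":0,"wz":0},{"tx":0.002,"ty":-0.003,"tz":-0.284,"wx":0,"wy":0,"wz":0},{"tx":0.002,"ty":-0.003,"tz":-0.284,"wx":0,"wy":0,"wz":0},{"tx":0.002,"ty":-0.003,"tz":-0.284,"wx":0,"wy":0,"wz":0},{"tx":0.002,"ty":-0.003,"tz":-0.284,"wx":0,"wy":0,"wz":0},{"tx":0.002,"ty":-0.003,"tz":-0.284,"wx":0,"wy":0,"wz":0}])

```text
time_s: 42.4
position: [581.8, -10.7, 109.9]
orientation: [-0.0, 0.732, -0.681, 0.0]
wrist_force: [-0.4, -0.0, -3.0]
width: 0.192
```

Call:
drive_tool(targets=[{"tx":0,"ty":0,"tz":0,"wx":0,"wy":0,"wz":0},{"tx":0,"ty":0,"tz":0,"wx":0,"wy":0,"wz":0},{"tx":0,"ty":0,"tz":0,"wx":0,"wy":0,"wz":0},{"tx":0,"ty":0,"tz":0,"wx":0,"wy":0,"wz":0},{"tx":0,"ty":0,"tz":0,"wx":0,"wy":0,"wz":0},{"tx":0,"ty":0,"tz":0.06,"wx":0,"wy":0,"wz":0},{"tx":0,"ty":0,"tz":0.15,"wx":0,"wy":0,"wz":0},{"tx":0,"ty":0,"tz":0.25,"wx":0,"wy":0,"wz":0},{"tx":0,"ty":0,"tz":0.35,"wx":0,"wy":0,"wz":0},{"tx":0,"ty":0,"tz":0.45,"wx":0,"wy":0,"wz":0},{"tx":0,"ty":0,"tz":0.55,"wx":0,"wy":0,"wz":0},{"tx":0,"ty":0,"tz":0.6,"wx":0,"wy":0,"wz":0},{"tx":0,"ty":0,"tz":0.6,"wx":0,"wy":0,"wz":0},{"tx":0,"ty":0,"tz":0.6,"wx":0,"wy":0,"wz":0}], claw=0.5)

```text
time_s: 43.8
position: [581.2, -10.7, 348.7]
orientation: [0.0, 0.732, -0.681, -0.0]
wrist_force: [0.4, 0.2, 0.4]
width: 0.502
```

```bash
python3 - <<'E'
from h import *
w=camera("wrist"); cv2.imwrite("pics/w20.png",w["pixels"]); import pickle; pickle.dump(w,open("w20.pkl","wb"))
s=bot.sense(); print(s["position"],s["time_s"],s["width"],s["qpos"])
E
```

```text
[580.84725361 -10.67620138 347.86625569] 43.85 0.4980791622576889 [-2.09885228e-02  1.86737194e-01  1.56177126e+00  4.62916796e-05
  1.39503231e+00  1.47702175e+00]
```

View pics/w20.png

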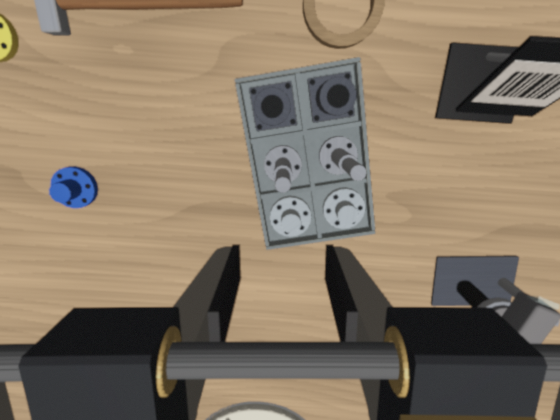

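```bash
python3 - <<'E'
from h import *
np.set_printoptions(suppress=True,precision=1)
t=camera("top"); s=camera("scene")
f=lambda p,o,k:(np.array(p,float)+.5)/k-.5+np.array(o)
# t_right offsets 350,130 s3 : barcode corners, reader head top corners (z=115+32+18=165), card plate
print("code",onz(t,f([(119,103)],(350,130),3),107),onz(t,f([(82,82),(161,84),(152,123),(75,123)],(350,130),3),107))
print("head",onz(t,f([(193,391),(228,405),(205,511),(158,497)],(350,130),3),165))
crop(t,"t21.png",350,130,480,320,3)
crop(s,"s21.png",180,90,330,220,5)
E
```

```text
code [[ 700.4 -280.6  107. ]] [[ 718.2 -250.8  107. ]
 [ 716.5 -316.   107. ]
 [ 683.6 -307.1  107. ]
 [ 683.7 -243.8  107. ]]
head [[ 460.7 -317.9  165. ]
 [ 449.9 -344.4  165. ]
 [ 370.3 -323.9  165. ]
 [ 381.2 -288.5  165. ]]
```

View pics/s21.png

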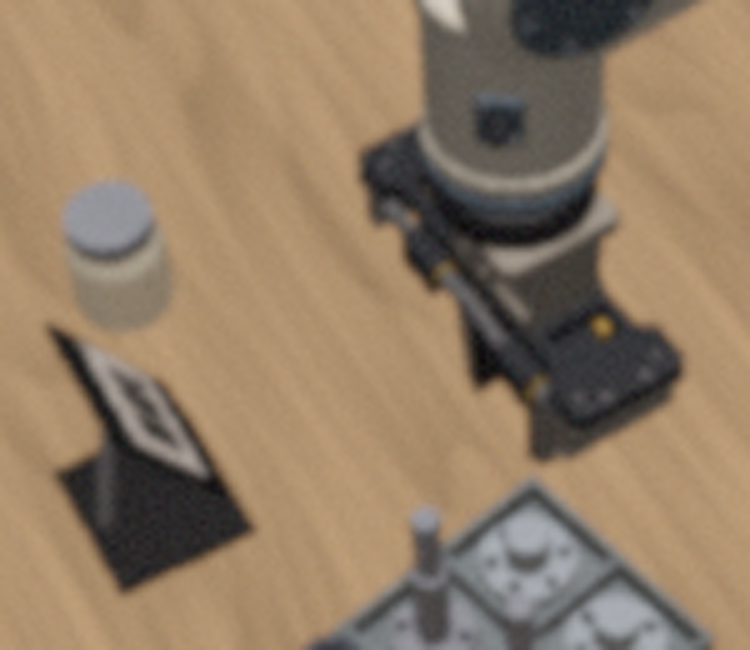

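Call:
drive_tool(targets=[{"tx":-0.277,"ty":-0.723,"tz":0.02,"wx":0,"wy":0,"wz":0},{"tx":-0.277,"ty":-0.723,"tz":0.02,"wx":0,"wy":0,"wz":0},{"tx":-0.277,"ty":-0.723,"tz":0.02,"wx":0,"wy":0,"wz":0},{"tx":-0.277,"ty":-0.723,"tz":0.02,"wx":0,"wy":0,"wz":0},{"tx":-0.277,"ty":-0.723,"tz":0.02,"wx":0,"wy":0,"wz":0},{"tx":-0.277,"ty":-0.723,"tz":0.02,"wx":0,"wy":0,"wz":0},{"tx":-0.277,"ty":-0.723,"tz":0.02,"wx":0,"wy":0,"wz":0},{"tx":-0.277,"ty":-0.723,"tz":0.02,"wx":0,"wy":0,"wz":0},{"tx":-0.277,"ty":-0.723,"tz":0.02,"wx":0,"wy":0,"wz":0},{"tx":-0.277,"ty":-0.723,"tz":0.02,"wx":0,"wy":0,"wz":0}], claw=1)

```text
time_s: 44.95
position: [471.2, -298.4, 356.9]
orientation: [-0.0, 0.733, -0.68, -0.0]
wrist_force: [0.3, 0.3, 0.0]
width: 1.0
```

```bash
python3 - <<'E'
from h import *
w=camera("wrist"); cv2.imwrite("pics/w21.png",w["pixels"]); import pickle; pickle.dump(w,open("w21.pkl","wb"))
s=bot.sense(); print(s["position"],s["time_s"],s["width"],w["T"][:3,3])
E
```

```text
[ 471.30664296 -298.40393217  357.07878555] 45.0 0.9976492776164138 [ 550.79120656 -292.94047344  527.38792241]
```

View pics/w21.png

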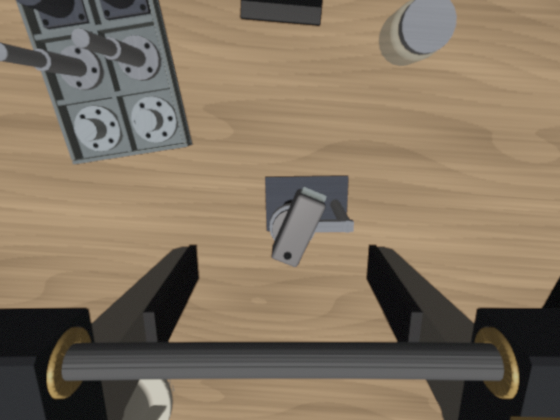

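Call:
drive_tool(targets=[{"tx":0.3,"ty":0.03,"tz":-0.05,"wx":0,"wy":0,"wz":0},{"tx":0.3,"ty":0.03,"tz":-0.05,"wx":0,"wy":0,"wz":0},{"tx":0.3,"ty":0.03,"tz":-0.05,"wx":0,"wy":0,"wz":0},{"tx":0.3,"ty":0.03,"tz":-0.05,"wx":0,"wy":0,"wz":0},{"tx":0.3,"ty":0.03,"tz":-0.05,"wx":0,"wy":0,"wz":0},{"tx":0.3,"ty":0.03,"tz":-0.05,"wx":0,"wy":0,"wz":0},{"tx":0.3,"ty":0.03,"tz":-0.05,"wx":0,"wy":0,"wz":0}], claw=1)

```text
time_s: 45.7
position: [590.0, -287.9, 338.2]
orientation: [-0.0, 0.732, -0.681, 0.0]
wrist_force: [0.3, -0.9, -0.5]
width: 1.001
```

```bash
python3 - <<'E'
from h import *
w=camera("wrist"); cv2.imwrite("pics/w22.png",w["pixels"]); import pickle; pickle.dump(w,open("w22.pkl","wb"))
s=bot.sense(); print(s["position"],s["time_s"],s["width"],w["T"][:3,3])
w1=pickle.load(open("w21.pkl","rb")); crop(w1,"w21a.png",250,165,370,275,6)
crop(w,"w22a.png",200,30,340,150,5)
E
```

```text
[ 589.99186236 -288.0690291   338.19645666] 45.75 1.0019382443785358 [ 669.32397688 -282.40343388  508.67705651]
```

View pics/w22.png

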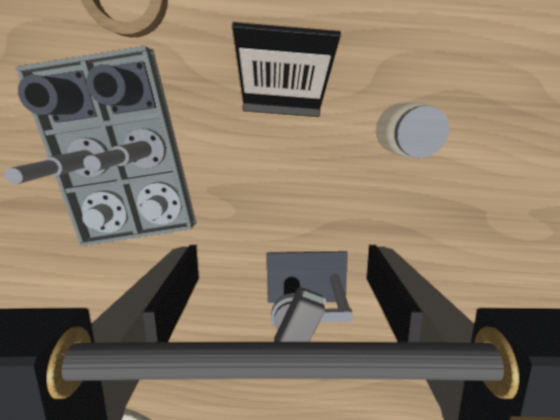

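View pics/w21a.png

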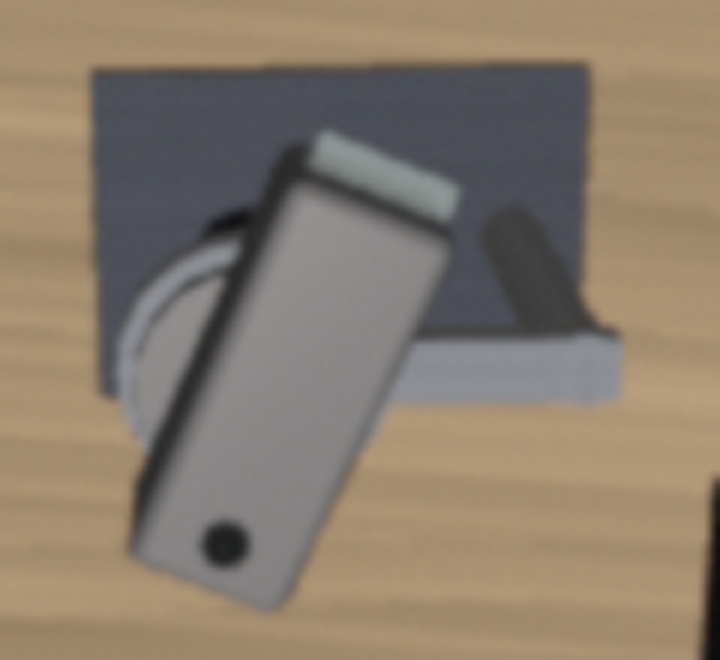

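View pics/w22a.png

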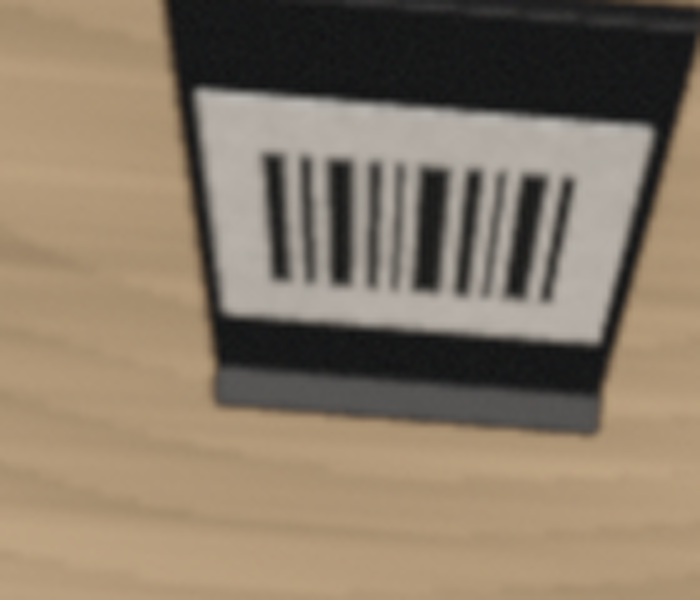

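```bash
python3 - <<'E'
import pickle
from h import *
from scipy.optimize import least_squares
np.set_printoptions(suppress=True,precision=2)
f=lambda p,o,k:(np.array(p,float)+.5)/k-.5+np.array(o)
w=pickle.load(open("w22.pkl","rb")); t=camera("top"); w1=pickle.load(open("w21.pkl","rb"))
pw=f([(263,155),(575,180),(550,300),(275,280)],(200,30),5)
pt=f([(82,82),(161,84),(152,123),(75,123)],(350,130),3)
def pts(p,z=107):
    cx,cy,a,W,H=p; c,s=np.cos(a),np.sin(a); u=np.array([.5*c,.5*s,np.cos(np.pi/6)]); r=np.array([s,-c,0]); C=np.array([cx,cy,z])
    return np.array([C+u*H/2-r*W/2,C+u*H/2+r*W/2,C-u*H/2+r*W/2,C-u*H/2-r*W/2])
for name,use in (("wrist",[(w,pw)]),("top",[(t,pt)]),("both",[(w,pw),(t,pt)])):
    fun=lambda p:np.concatenate([(proj(c,pts(p))-q).ravel() for c,q in use])
    r=least_squares(fun,[700,-281,0,64,35]); print(name,r.x[:2],np.degrees(r.x[2]),r.x[3:],r.fun)
# white label
pl=f([(195,88),(655,125),(602,344),(222,317)],(200,30),5)
fun=lambda p:(proj(w,pts(p[:5],p[5]))-pl).ravel()
r=least_squares(fun,[700,-281,0,90,60,107]); print("label",r.x[:2],np.degrees(r.x[2]),r.x[3:],r.fun)
# reader head box fit: top face at z=165
def box(p):
    x,y,a=p; c,s=np.cos(a),np.sin(a); return np.array([[x+c*i-s*j,y+s*i+c*j,165] for i,j in((54,17),(54,-17),(-30,-17),(-30,17))])
ph=f([(292,180),(453,238),(281,610),(137,553)],(250,165),6)
A=onz(w1,ph,165); print("head corners",A,np.linalg.norm(A[[1,2,3,0]]-A,axis=1),np.degrees(np.arctan2(*(A[[0,1]]-A[[3,2]])[:,[1,0]].T)))
r=least_squares(lambda p:(proj(w1,box(p))-ph).ravel(),[404,-315,-.3]); print("head",r.x[:2],np.degrees(r.x[2]),r.fun)
E
```

```text
wrist [ 702.89 -280.53] 0.11899183597590804 [64.33 43.55] [ 0.23  0.1  -0.09 -0.13  0.11  0.11 -0.26 -0.06]
top [ 700.22 -279.33] -0.7558162753514213 [64.22 46.68] [ 0.04  0.18  0.04 -0.16 -0.04  0.14 -0.04 -0.15]
both [ 702.49 -280.35] -0.019835087977207053 [64.33 44.35] [ 0.05  0.16 -0.24  0.1  -0.15  0.73 -0.44  0.42  0.29 -0.22  0.29 -0.9
  0.47 -1.24  0.44 -1.21]
label [1206.75 -261.13] 0.13054546568143144 [ 1440.82  1239.16 -5835.82] [-0.24  0.18  0.33 -0.06 -0.4   0.04  0.29 -0.17]
head corners [[ 461.61 -316.64  165.  ]
 [ 452.88 -347.08  165.  ]
 [ 375.88 -322.01  165.  ]
 [ 385.77 -293.37  165.  ]] [31.66 80.98 30.3  79.33] [-17.06 -18.03]
head [ 407.35 -316.16] -17.436289073121305 [-0.29 -2.12  1.43 -0.68  1.01  1.84 -2.2   1.4 ]
```

Call:
drive_tool(targets=[{"tx":-0.4575,"ty":-0.07,"tz":-0.1,"wx":0,"wy":0,"wz":-0.36},{"tx":-0.4575,"ty":-0.07,"tz":-0.1,"wx":0,"wy":0,"wz":-0.36},{"tx":-0.4575,"ty":-0.07,"tz":-0.1,"wx":0,"wy":0,"wz":-0.36},{"tx":-0.4575,"ty":-0.07,"tz":-0.1,"wx":0,"wy":0,"wz":-0.36},{"tx":-0.4575,"ty":-0.07,"tz":-0.25,"wx":0,"wy":0,"wz":-0.36},{"tx":-0.4575,"ty":-0.07,"tz":-0.25,"wx":0,"wy":0,"wz":-0.36},{"tx":-0.4575,"ty":-0.07,"tz":-0.25,"wx":0,"wy":0,"wz":-0.36},{"tx":-0.4575,"ty":-0.07,"tz":-0.25,"wx":0,"wy":0,"wz":-0.36},{"tx":-0.4575,"ty":-0.07,"tz":-0.25,"wx":0,"wy":0,"wz":-0.36}], claw=1)

```text
time_s: 46.7
position: [409.1, -316.4, 239.0]
orientation: [0.0, -0.592, 0.806, -0.001]
wrist_force: [1.0, 0.1, -0.3]
width: 0.997
```

```bash
python3 - <<'E'
from h import *
w=camera("wrist"); cv2.imwrite("pics/w23.png",w["pixels"]); import pickle; pickle.dump(w,open("w23.pkl","wb"))
s=bot.sense(); print(s["position"],s["orientation"],s["time_s"],s["width"])
a=np.radians(-17.5);c,q=np.cos(a),np.sin(a)
print(proj(w,[[407+c*i-q*j,-316+q*i+c*j,165] for i,j in((54,17),(54,-17),(-30,-17),(-30,17))]))
E
```

```text
[ 409.00435204 -316.36080325  238.85950315] [ 3.36924809e-04 -5.92106187e-01  8.05859155e-01 -1.08302517e-03] 46.75 1.0004572293405398
[[258.2978478  149.34084266]
 [306.18796335 149.43623902]
 [303.85606741 258.18611996]
 [260.21391097 258.11044776]]
```

View pics/w23.png

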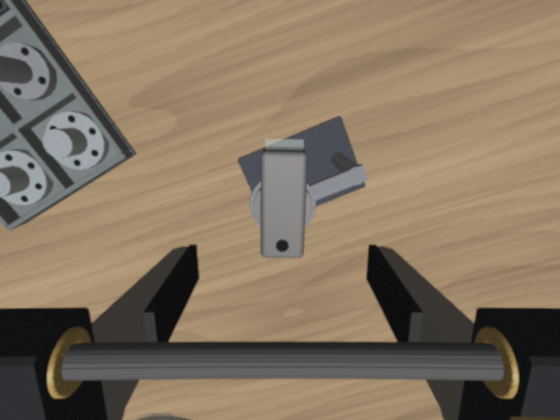

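Call:
drive_tool(targets=[{"tx":-0.003,"ty":0,"tz":-0.08,"wx":0,"wy":0,"wz":0},{"tx":-0.003,"ty":0,"tz":-0.15,"wx":0,"wy":0,"wz":0},{"tx":-0.003,"ty":0,"tz":-0.21,"wx":0,"wy":0,"wz":0},{"tx":-0.003,"ty":0,"tz":-0.25,"wx":0,"wy":0,"wz":0},{"tx":-0.003,"ty":0,"tz":-0.262,"wx":0,"wy":0,"wz":0},{"tx":-0.003,"ty":0,"tz":-0.262,"wx":0,"wy":0,"wz":0},{"tx":-0.003,"ty":0,"tz":-0.262,"wx":0,"wy":0,"wz":0},{"tx":-0.003,"ty":0,"tz":-0.262,"wx":0,"wy":0,"wz":0}], claw=1)

```text
time_s: 47.55
position: [407.3, -316.4, 133.8]
orientation: [0.0, -0.592, 0.806, -0.001]
wrist_force: [-0.0, -0.1, 1.0]
width: 1.001
```

Call:
drive_tool(targets=[{"tx":0,"ty":0,"tz":0,"wx":0,"wy":0,"wz":0},{"tx":0,"ty":0,"tz":0,"wx":0,"wy":0,"wz":0},{"tx":0,"ty":0,"tz":0,"wx":0,"wy":0,"wz":0},{"tx":0,"ty":0,"tz":0,"wx":0,"wy":0,"wz":0},{"tx":0,"ty":0,"tz":0,"wx":0,"wy":0,"wz":0},{"tx":0,"ty":0,"tz":0,"wx":0,"wy":0,"wz":0},{"tx":0,"ty":0,"tz":0,"wx":0,"wy":0,"wz":0},{"tx":0,"ty":0,"tz":0,"wx":0,"wy":0,"wz":0},{"tx":0,"ty":0,"tz":0,"wx":0,"wy":0,"wz":0}], claw=0.2, squeeze=35)

```text
time_s: 48.45
position: [406.5, -315.9, 132.6]
orientation: [0.0, -0.592, 0.806, 0.0]
wrist_force: [-0.2, 0.4, -0.3]
width: 0.366
```

Call:
drive_tool(targets=[{"tx":0,"ty":0,"tz":0.05,"wx":0,"wy":0,"wz":0},{"tx":0,"ty":0,"tz":0.1,"wx":0,"wy":0,"wz":0},{"tx":0,"ty":0,"tz":0.17,"wx":0,"wy":0,"wz":0},{"tx":0,"ty":0,"tz":0.24,"wx":0,"wy":0,"wz":0},{"tx":0,"ty":0,"tz":0.31,"wx":0,"wy":0,"wz":0},{"tx":0,"ty":0,"tz":0.35,"wx":0,"wy":0,"wz":0},{"tx":0,"ty":0,"tz":0.35,"wx":0,"wy":0,"wz":0},{"tx":0,"ty":0,"tz":0.35,"wx":0,"wy":0,"wz":0},{"tx":0,"ty":0,"tz":0.35,"wx":0,"wy":0,"wz":0}])

```text
time_s: 49.35
position: [405.8, -315.4, 271.1]
orientation: [-0.0, -0.592, 0.806, 0.001]
wrist_force: [0.5, 0.4, -2.4]
width: 0.368
```

```bash
python3 - <<'E'
from h import *
w=camera("wrist"); cv2.imwrite("pics/w24.png",w["pixels"])
s=bot.sense(); print(s["position"],s["orientation"],s["time_s"],s["width"],s["wrist_force"])
E
```

```text
[ 405.86894939 -315.41677147  271.13850474] [-3.23916989e-04 -5.91802239e-01  8.06082331e-01  1.13215138e-03] 49.4 0.37182866113285684 [ 0.29944859 -0.05787054 -1.99658183]
```

View pics/w24.png

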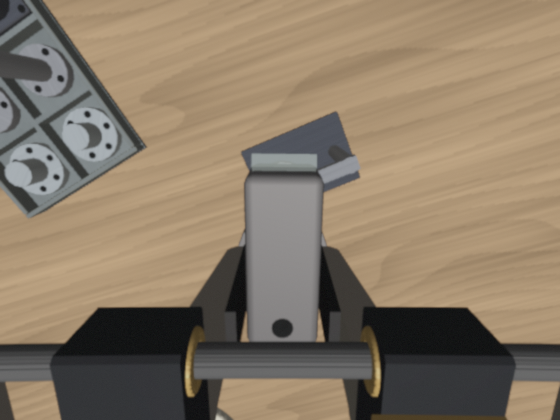

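Call:
drive_tool(targets=[{"tx":0.1,"ty":0.02,"tz":0,"wx":0,"wy":0,"wz":0.08},{"tx":0.2,"ty":0.04,"tz":0,"wx":0,"wy":0,"wz":0.18},{"tx":0.3,"ty":0.06,"tz":0,"wx":0,"wy":0,"wz":0.25},{"tx":0.38,"ty":0.08,"tz":-0.03,"wx":0,"wy":0,"wz":0.29},{"tx":0.409,"ty":0.087,"tz":-0.1,"wx":0,"wy":0,"wz":0.29},{"tx":0.409,"ty":0.087,"tz":-0.18,"wx":0,"wy":0,"wz":0.29},{"tx":0.409,"ty":0.087,"tz":-0.25,"wx":0,"wy":0,"wz":0.29},{"tx":0.409,"ty":0.087,"tz":-0.3,"wx":0,"wy":0,"wz":0.29},{"tx":0.409,"ty":0.087,"tz":-0.329,"wx":0,"wy":0,"wz":0.29},{"tx":0.409,"ty":0.087,"tz":-0.329,"wx":0,"wy":0,"wz":0.29},{"tx":0.409,"ty":0.087,"tz":-0.329,"wx":0,"wy":0,"wz":0.29},{"tx":0.409,"ty":0.087,"tz":-0.329,"wx":0,"wy":0,"wz":0.29},{"tx":0.409,"ty":0.087,"tz":-0.329,"wx":0,"wy":0,"wz":0.29},{"tx":0.409,"ty":0.087,"tz":-0.329,"wx":0,"wy":0,"wz":0.29}])

```text
time_s: 50.8
position: [570.5, -281.3, 141.9]
orientation: [0.0, -0.707, 0.707, -0.001]
wrist_force: [0.1, -0.2, -1.5]
width: 0.37
```

```bash
python3 - <<'E'
from h import *
w=camera("wrist"); cv2.imwrite("pics/w25.png",w["pixels"]); import pickle; pickle.dump(w,open("w25.pkl","wb"))
s=bot.sense(); print(s["position"],s["orientation"],s["time_s"],s["width"],s["wrist_force"])
t=camera("top");crop(t,"t25.png",330,130,480,310,3); z=camera("scene"); crop(z,"s25.png",150,90,310,220,4)
print(proj(w,[(702.5,-280.5,107)]))
E
```

```text
[ 570.37312344 -281.26074761  141.68216754] [ 1.66955547e-04 -7.06904619e-01  7.07308688e-01 -5.01819126e-04] 50.85 0.3702456868201877 [ 0.75997146  0.04495916 -2.42924251]
[[280.06648396   4.23016889]]
```

View pics/w25.png

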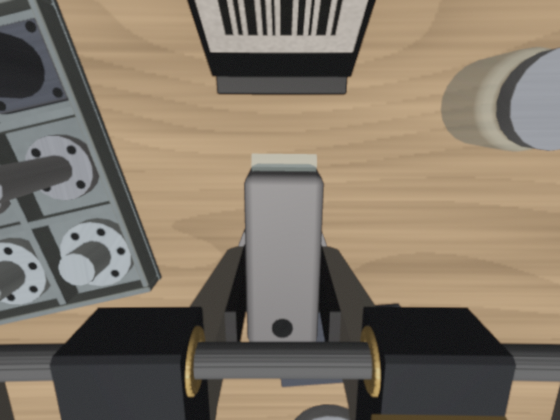

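View pics/s25.png

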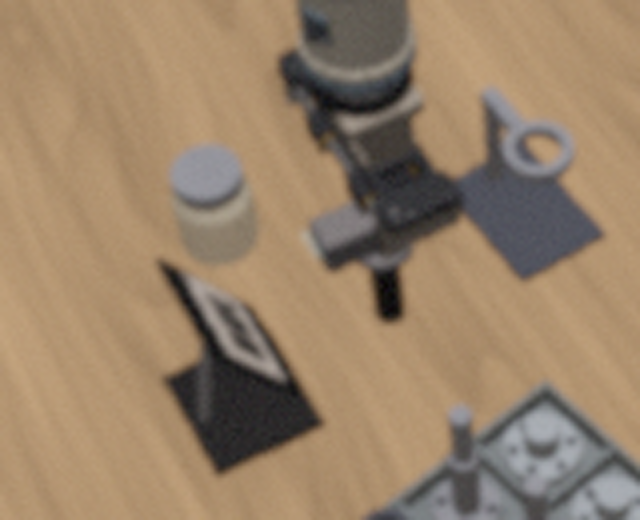

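Call:
drive_tool(targets=[{"tx":-0.001,"ty":0.001,"tz":-0.004,"wx":0,"wy":0,"wz":0},{"tx":-0.001,"ty":0.001,"tz":-0.004,"wx":0,"wy":0,"wz":0},{"tx":-0.001,"ty":0.001,"tz":-0.004,"wx":0,"wy":0,"wz":0},{"tx":-0.001,"ty":0.001,"tz":-0.004,"wx":0,"wy":0,"wz":0},{"tx":-0.001,"ty":0.001,"tz":-0.004,"wx":0,"wy":0,"wz":0},{"tx":-0.001,"ty":0.001,"tz":-0.004,"wx":0,"wy":0,"wz":0},{"tx":-0.001,"ty":0.001,"tz":-0.004,"wx":0,"wy":0,"wz":0},{"tx":-0.001,"ty":0.001,"tz":-0.004,"wx":0,"wy":0,"wz":0},{"tx":-0.001,"ty":0.001,"tz":-0.004,"wx":0,"wy":0,"wz":0},{"tx":-0.001,"ty":0.001,"tz":-0.004,"wx":0,"wy":0,"wz":0},{"tx":-0.001,"ty":0.001,"tz":-0.004,"wx":0,"wy":0,"wz":0},{"tx":-0.001,"ty":0.001,"tz":-0.004,"wx":0,"wy":0,"wz":0},{"tx":-0.001,"ty":0.001,"tz":-0.004,"wx":0,"wy":0,"wz":0},{"tx":-0.001,"ty":0.001,"tz":-0.004,"wx":0,"wy":0,"wz":0},{"tx":-0.001,"ty":0.001,"tz":-0.004,"wx":0,"wy":0,"wz":0},{"tx":-0.001,"ty":0.001,"tz":-0.004,"wx":0,"wy":0,"wz":0},{"tx":-0.001,"ty":0.001,"tz":-0.004,"wx":0,"wy":0,"wz":0},{"tx":-0.001,"ty":0.001,"tz":-0.004,"wx":0,"wy":0,"wz":0}])

```text
time_s: 52.75
position: [569.7, -280.7, 139.4]
orientation: [0.0, -0.707, 0.707, 0.0]
wrist_force: [-0.3, -0.6, -2.6]
width: 0.371
```

Call:
drive_tool(targets=[{"tx":0,"ty":0,"tz":0,"wx":0,"wy":0,"wz":0},{"tx":0,"ty":0,"tz":0,"wx":0,"wy":0,"wz":0},{"tx":0,"ty":0,"tz":0,"wx":0,"wy":0,"wz":0},{"tx":0,"ty":0,"tz":0,"wx":0,"wy":0,"wz":0},{"tx":0,"ty":0,"tz":0,"wx":0,"wy":0,"wz":0},{"tx":0,"ty":0,"tz":0,"wx":0,"wy":0,"wz":0},{"tx":0,"ty":0,"tz":0,"wx":0,"wy":0,"wz":0},{"tx":0,"ty":0,"tz":0,"wx":0,"wy":0,"wz":0},{"tx":0,"ty":0,"tz":0,"wx":0,"wy":0,"wz":0},{"tx":0,"ty":0,"tz":0,"wx":0,"wy":0,"wz":0},{"tx":0,"ty":0,"tz":0,"wx":0,"wy":0,"wz":0},{"tx":0,"ty":0,"tz":0,"wx":0,"wy":0,"wz":0}])

```text
time_s: 53.95
position: [569.7, -280.7, 139.4]
orientation: [0.0, -0.707, 0.707, 0.0]
wrist_force: [-0.1, -0.3, -1.7]
width: 0.366
```

```bash
python3 - <<'E'
from h import *
s=bot.sense(); print(s["position"],s["orientation"],s["time_s"],s["width"],s["dq"])
t=camera("top");crop(t,"t26.png",330,130,480,310,4 if 0 else 3)
E
```

```text
[ 569.69470331 -280.71788711  139.37806752] [ 3.58946651e-06 -7.06902810e-01  7.07310693e-01  7.24727306e-06] 53.95 0.36604800592474374 [-0.00079218  0.00073182 -0.00038201 -0.00062212  0.00091887 -0.00011865]
```

View pics/t26.png

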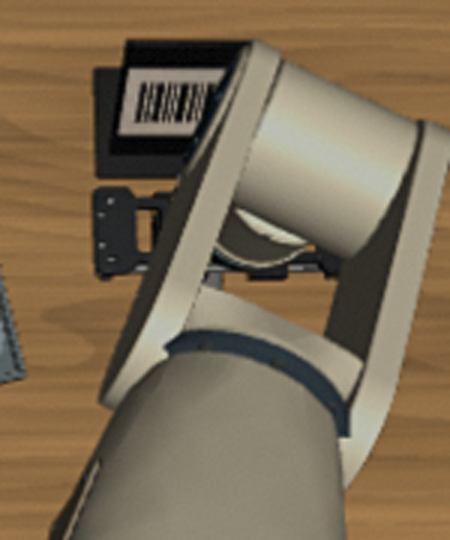

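Call:
drive_tool(targets=[{"tx":0,"ty":0,"tz":0.08,"wx":0,"wy":0,"wz":0},{"tx":0,"ty":0,"tz":0.18,"wx":0,"wy":0,"wz":0},{"tx":0,"ty":0,"tz":0.28,"wx":0,"wy":0,"wz":0},{"tx":-0.05,"ty":-0.01,"tz":0.34,"wx":0,"wy":0,"wz":-0.05},{"tx":-0.14,"ty":-0.03,"tz":0.34,"wx":0,"wy":0,"wz":-0.12},{"tx":-0.23,"ty":-0.05,"tz":0.34,"wx":0,"wy":0,"wz":-0.2},{"tx":-0.32,"ty":-0.07,"tz":0.34,"wx":0,"wy":0,"wz":-0.27},{"tx":-0.38,"ty":-0.08,"tz":0.34,"wx":0,"wy":0,"wz":-0.29},{"tx":-0.408,"ty":-0.088,"tz":0.34,"wx":0,"wy":0,"wz":-0.29},{"tx":-0.408,"ty":-0.088,"tz":0.34,"wx":0,"wy":0,"wz":-0.29},{"tx":-0.408,"ty":-0.088,"tz":0.34,"wx":0,"wy":0,"wz":-0.29},{"tx":-0.408,"ty":-0.088,"tz":0.34,"wx":0,"wy":0,"wz":-0.29},{"tx":-0.408,"ty":-0.088,"tz":0.34,"wx":0,"wy":0,"wz":-0.29},{"tx":-0.408,"ty":-0.088,"tz":0.34,"wx":0,"wy":0,"wz":-0.29}])

```text
time_s: 55.4
position: [407.1, -315.7, 275.2]
orientation: [-0.0, -0.592, 0.806, 0.0]
wrist_force: [0.3, 0.4, -1.9]
width: 0.367
```

```bash
python3 - <<'E'
from h import *
s=bot.sense(); print(s["position"],s["orientation"],s["time_s"],s["width"])
w=camera("wrist"); cv2.imwrite("pics/w27.png",w["pixels"])
z=camera("scene"); crop(z,"s27.png",220,80,330,180,6); t=camera("top"); crop(t,"t27.png",350,200,470,320,5)
th=np.linspace(0,2*np.pi,9)[:-1]
print(proj(z,[(407+30*np.cos(a),-316+30*np.sin(a),115) for a in th])); print(proj(z,[(407,-316,115)]))
E
```

```text
[ 407.10591613 -315.69772502  275.17142802] [-6.52618467e-06 -5.92172802e-01  8.05810985e-01  1.72159695e-04] 55.4 0.3673172585937169
[[275.74770375 129.57434284]
 [281.17385121 132.84339686]
 [288.03910587 132.14763704]
 [292.23627818 127.9109442 ]
 [291.32825691 122.67991523]
 [285.93102416 119.50197843]
 [279.18526407 120.17511468]
 [274.95916806 124.32069375]]
[[283.57461822 126.10946329]]
```

View pics/s27.png

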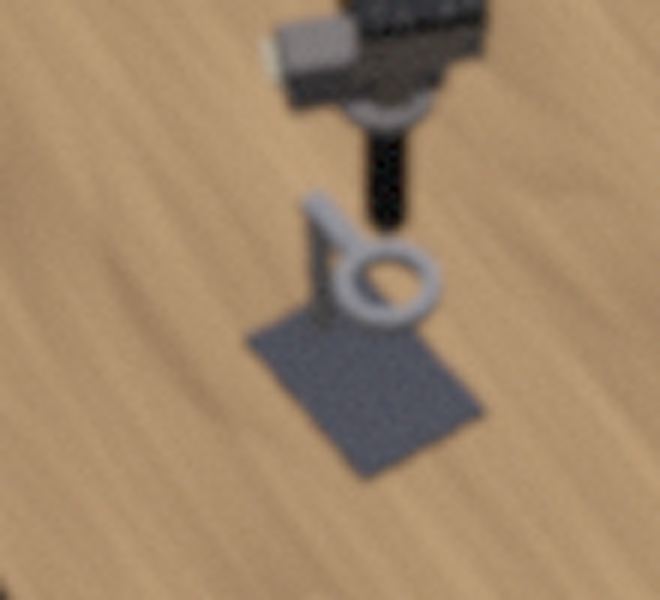

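View pics/w27.png

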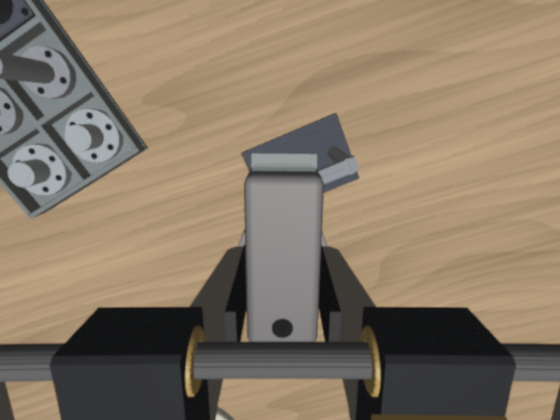

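Call:
drive_tool(targets=[{"tx":-0.001,"ty":0,"tz":-0.04,"wx":0,"wy":0,"wz":0},{"tx":-0.001,"ty":0,"tz":-0.07,"wx":0,"wy":0,"wz":0},{"tx":-0.001,"ty":0,"tz":-0.09,"wx":0,"wy":0,"wz":0},{"tx":-0.001,"ty":0,"tz":-0.11,"wx":0,"wy":0,"wz":0},{"tx":-0.001,"ty":0,"tz":-0.13,"wx":0,"wy":0,"wz":0},{"tx":-0.001,"ty":0,"tz":-0.15,"wx":0,"wy":0,"wz":0},{"tx":-0.001,"ty":0,"tz":-0.15,"wx":0,"wy":0,"wz":0},{"tx":-0.001,"ty":0,"tz":-0.15,"wx":0,"wy":0,"wz":0}])

```text
time_s: 56.35
position: [406.1, -315.9, 215.3]
orientation: [-0.0, -0.592, 0.806, 0.0]
wrist_force: [-0.6, 0.2, -2.0]
width: 0.367
```

```bash
python3 - <<'E'
from h import *
s=bot.sense(); print(s["position"],s["wrist_force"],s["torque"],s["time_s"],s["width"])
z=camera("scene"); crop(z,"s28.png",220,80,330,180,6)
E
```

```text
[ 406.11597695 -315.91272834  215.33283099] [-0.55066214  0.15890993 -1.98040317] [ 0.02935785 -0.00187635 -0.00127872] 56.35 0.3674017002869952
```

View pics/s28.png

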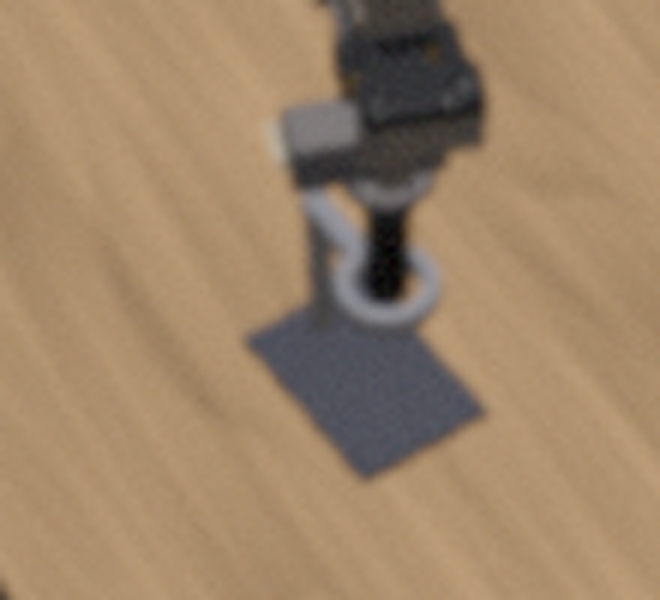

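Entering the hole with no contact force. Continue: 215.3→133.5 is −0.2045.

Call:
drive_tool(targets=[{"tx":0.001,"ty":0,"tz":-0.03,"wx":0,"wy":0,"wz":0},{"tx":0.001,"ty":0,"tz":-0.06,"wx":0,"wy":0,"wz":0},{"tx":0.001,"ty":0,"tz":-0.09,"wx":0,"wy":0,"wz":0},{"tx":0.001,"ty":0,"tz":-0.12,"wx":0,"wy":0,"wz":0},{"tx":0.001,"ty":0,"tz":-0.15,"wx":0,"wy":0,"wz":0},{"tx":0.001,"ty":0,"tz":-0.175,"wx":0,"wy":0,"wz":0},{"tx":0.001,"ty":0,"tz":-0.19,"wx":0,"wy":0,"wz":0},{"tx":0.001,"ty":0,"tz":-0.2,"wx":0,"wy":0,"wz":0},{"tx":0.001,"ty":0,"tz":-0.204,"wx":0,"wy":0,"wz":0},{"tx":0.001,"ty":0,"tz":-0.204,"wx":0,"wy":0,"wz":0},{"tx":0.001,"ty":0,"tz":-0.204,"wx":0,"wy":0,"wz":0},{"tx":0.001,"ty":0,"tz":-0.204,"wx":0,"wy":0,"wz":0}])

```text
time_s: 57.6
position: [406.7, -316.1, 134.2]
orientation: [0.0, -0.592, 0.806, -0.0]
wrist_force: [0.6, 0.5, -1.6]
width: 0.37
```

Call:
drive_tool(targets=[{"tx":0,"ty":0,"tz":-0.002,"wx":0,"wy":0,"wz":0},{"tx":0,"ty":0,"tz":-0.004,"wx":0,"wy":0,"wz":0},{"tx":0,"ty":0,"tz":-0.004,"wx":0,"wy":0,"wz":0},{"tx":0,"ty":0,"tz":-0.004,"wx":0,"wy":0,"wz":0}])

```text
time_s: 58.0
position: [406.6, -316.0, 132.5]
orientation: [0.0, -0.592, 0.806, -0.0]
wrist_force: [-0.7, 1.4, 4.5]
width: 0.369
```

Seated on the ring (force turned upward). Release and back off straight up.

Call:
drive_tool(targets=[{"tx":0,"ty":0,"tz":0,"wx":0,"wy":0,"wz":0},{"tx":0,"ty":0,"tz":0,"wx":0,"wy":0,"wz":0},{"tx":0,"ty":0,"tz":0,"wx":0,"wy":0,"wz":0},{"tx":0,"ty":0,"tz":0,"wx":0,"wy":0,"wz":0},{"tx":0,"ty":0,"tz":0,"wx":0,"wy":0,"wz":0},{"tx":0,"ty":0,"tz":0,"wx":0,"wy":0,"wz":0},{"tx":0,"ty":0,"tz":0,"wx":0,"wy":0,"wz":0},{"tx":0,"ty":0,"tz":0.05,"wx":0,"wy":0,"wz":0},{"tx":0,"ty":0,"tz":0.12,"wx":0,"wy":0,"wz":0},{"tx":0,"ty":0,"tz":0.22,"wx":0,"wy":0,"wz":0},{"tx":0,"ty":0,"tz":0.32,"wx":0,"wy":0,"wz":0},{"tx":0,"ty":0,"tz":0.42,"wx":0,"wy":0,"wz":0},{"tx":0,"ty":0,"tz":0.5,"wx":0,"wy":0,"wz":0},{"tx":0,"ty":0,"tz":0.5,"wx":0,"wy":0,"wz":0},{"tx":0,"ty":0,"tz":0.5,"wx":0,"wy":0,"wz":0}], claw=1)

```text
time_s: 59.5
position: [406.6, -316.0, 332.4]
orientation: [0.0, -0.592, 0.806, -0.001]
wrist_force: [-0.5, 0.5, -1.5]
width: 0.998
```

Call:
drive_tool(targets=[{"tx":-0.1,"ty":-0.4,"tz":0,"wx":0,"wy":0,"wz":0},{"tx":-0.2,"ty":-0.5,"tz":0,"wx":0,"wy":0,"wz":0},{"tx":-0.2,"ty":-0.5,"tz":0,"wx":0,"wy":0,"wz":0},{"tx":-0.2,"ty":-0.5,"tz":0,"wx":0,"wy":0,"wz":0},{"tx":-0.2,"ty":-0.5,"tz":0,"wx":0,"wy":0,"wz":0},{"tx":-0.2,"ty":-0.5,"tz":0,"wx":0,"wy":0,"wz":0},{"tx":-0.2,"ty":-0.5,"tz":0,"wx":0,"wy":0,"wz":0},{"tx":-0.2,"ty":-0.5,"tz":0,"wx":0,"wy":0,"wz":0}])

```text
time_s: 60.3
position: [327.1, -514.4, 331.7]
orientation: [0.0, -0.592, 0.806, 0.001]
wrist_force: [0.3, -0.5, -0.5]
width: 0.999
```

```bash
python3 - <<'E'
from h import *
s=bot.sense(); print(s["position"],s["time_s"])
t=camera("top"); cv2.imwrite("pics/t30.png",t["pixels"]); z=camera("scene"); crop(z,"s30.png",170,80,330,280,3)
crop(t,"t30a.png",240,150,350,280,4)
E
```

```text
[ 327.14776836 -514.37551183  331.69100586] 60.3
```

View pics/t30.png

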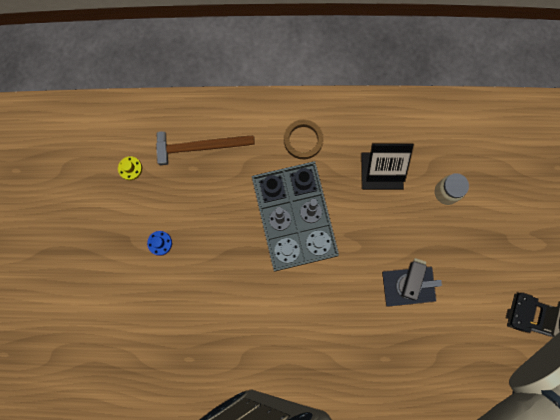

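View pics/s30.png

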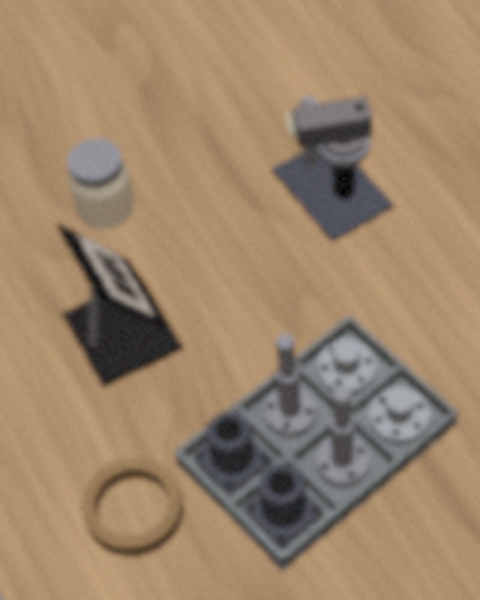

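View pics/t30a.png

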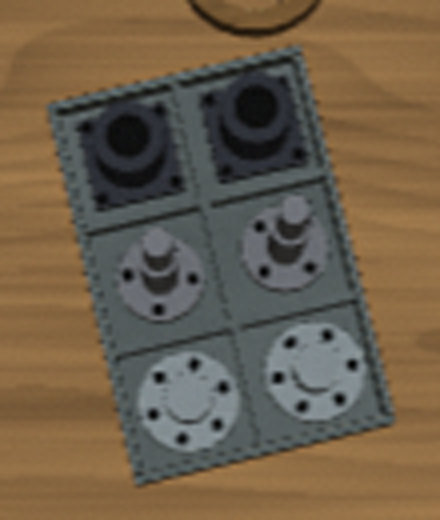

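```bash
python3 - <<'E'
from rig import bot
print(bot.job_done()); print(bot.sense()["time_s"])
E
```

```text
the job is handed in; nothing more can be done
None
the job is handed in; nothing more can be done
```

I loaded the kit in the order asked, read the job card, put the reader back in its ring and handed the job in at about 60 s. The hand-in reports no verdict.

- **Kit:** All six parts were on the bench. The two aluminium covers went into the near row, the two housings into the far row turned square to the cells, and the two shafts into the middle row. The last top and scene pictures show one part upright in each cell. The blue and yellow look-alikes, tape, jar and hammer sit where they were at the start.
- **Code reading:** I held the reader upright with its window about 90 mm from the code, facing it squarely, for over 2 s. Arm readings were unchanged between checks 1.2 s apart. Nothing reports whether the code actually read, so this rests on the measured pose.
- **Reader return:** It went down through the ring with no side force, and the force turned upward to about 4.5 N when the collar met the ring. The last pictures show it hanging as it did before, with the gripper open and clear of everything.

Two measurements disagreed. The fixed cameras differed from the wrist camera by about 2–7 mm, so I used the wrist camera and what the grips showed. For one housing the top view gave an angle about 5 degrees off the wrist view, and I used the wrist view. I noticed no sudden knock to any part and saw no grip slip.

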